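# Load the spindle stand and hold it up level

## Robot

A 6-joint arm with a two-finger parallel gripper is mounted at the origin on a cart in front of the work surface, level with it; the furniture and walls round the work are solid. World frame = base frame: x ahead of the robot, y to its left, z up, the work surface at z = 0. Lengths are in m, angles in rad, forces in N, time in s.
With the tool pointing down it reaches from about 0.325 to 0.85 m from the base axis. Payload 4.4 kg.
Tool frame: the origin (TCP) lies on the centre line of the jaws, within the pads' length; the fingertips stand 14 mm ahead of it and the grasp point (between the pads) lies 5 mm behind it; x points along the fingers, y is the direction in which the jaws open and shut, and the axes are right-handed (so a half turn about x gives the same grasp; the last joint's range is limited). The gripper opens to 94 mm and grips with 3 to 60 N. Pads are 16 mm wide; open, the fingers measure 119 mm over their backs; the gripper's body (75 mm by 177 mm) begins 78 mm behind the grasp point.
Start: joints at [-1.321, 0.207, 1.542, -0, 1.393, -0.15], TCP at [0.224, -0.53, 0.219] pointing down, gripper open.
Joint ranges: [-2.73, 2.73], [-0.86, 2.22], [0.23, 2.46], [-1.11, 4.25], [0.08, 2.63], [-2.82, 2.82]. Speed limits (rad/s): [2.79, 2.79, 3.14, 3.14, 3.14, 3.14].

## Interface

Orientations are given as a 3x3 rotation matrix whose columns are the frame's x, y, z axes.
In Python, from workcell import bot, snapshot, hand_in gives the robot as it stands. The module is installed in compiled form; this text tells all that it offers.
- The arm moves only by the tool send_rows, never from a script. Its argument "rows" is a list of rows, each an object of numbers: "x", "y", "z": the shift along the tool's x, y, z in mm; "rx", "ry", "rz": the turn, a rotation vector about the tool's x, y, z in degrees; "gripper": the closure, from 0 (fully open) to 1 (shut). In form: [{"x": .., "y": .., "z": .., "rx": .., "ry": .., "rz": .., "gripper": ..}, ...]. A call has 1 to 8 rows; each row is the pose to reach, as a shift and turn from the pose commanded when the call began, along the tool's axes at that moment; what a row does not reach only later rows make up. A row lasts 1/12 s, in which the tool goes at most 41.7 mm and 7.16 degrees, less where a joint would pass 70% of its speed; a pose out of reach is approached as far as the arm can. A call with a gripper value outside its range is refused whole. The fingers move at their own pace and stop on an object; "newtons" is the grip in N (left out, the last holds). Time passes only in rows, so rows that repeat a pose let the fingers close. It gives the time, the measured TCP pose, the force and the opening at its end, in the units of the state.
- bot.sense(): the state, without advancing time (a new reading comes with each control period).
- snapshot(name): name is "scene" or "top"; returns a dict with "frame" (420x560x3 uint8, red, green, blue), "mtx" (3x3 intrinsics, pixels), "origin" and "attitude" of the camera in the world. Camera axes: x right, y up, looking along -z (the intrinsics and any distortion apply to the point x, -y, -z); pixel columns grow to the right and rows downward; lengths in m; the calibration is good to about 2 mm. A picture is of the moment at which its call begins. There is no depth.
- hand_in(): hands the job in, once; it reports no verdict.
The state is a dict: "time": time; "qpos": joint angles; "qvel": joint speeds; "tau": joint torques, N m; "tcp_pos": TCP position; "ee_rot": TCP orientation; "force": force on the tool from outside, world axes, zero at the start; "moment": the same for the moment, N m; "opening": opening from 0.0 (shut) to 1.0 (fully open).
Only numpy, scipy, OpenCV 4.12 (cv2) and the standard library are available. Lean on these libraries where they do the work, as an engineer would, in place of code of your own. Each camera call takes 0.05 s, during which the arm holds its last target.

## Task

Load the spindle stand for checking: lower the wide flat ring over its post until it is fully home on the seat and let go of it, then the narrow tall collar on top of it, also fully home, dropping neither of them down the post. Then take the spindle by its squared top end, lift it straight up so that its base hangs about 12 cm above the cabinet top, and hold it upright and still for three seconds. Finish while still holding it in the air, and leave all the other things on the cabinet alone.

Things in the scene. Friction and masses are not known exactly. Their poses are not given: they have to be found in the camera images.
- spindle: Loose steel spindle stand, upright, about 0.34 to 0.5 kg. Origin at the centre of its underside, z up the post. From below: base disc 90 mm across, z 0 to 8 mm; seat boss 36 mm across, to z 12; round post 18 mm in diameter, to z 43; squared end 12 x 12 mm, z 43 to 68, its flats facing along the body's x and y; cone narrowing to 7 mm at the tip, z 74.
- spindle_seat (a point): Centre of the boss's top face, where the wide ring rests, 12 mm above the spindle's underside. At home the wide ring's centre is 7 mm above this point (its top 14 mm); the collar rests on the ring, its centre then 24 mm above this point (its top 34 mm).
- spindle_top (a point): On the spindle axis, 58 mm above its underside: about the middle of the squared end (12 mm wide) that stays free above the seated collar (z 46 to 68 mm). Grip the spindle here to lift it; axes as the spindle's.
- wide_ring: The wide flat steel ring: 54 mm outside diameter, 23 mm bore, 14 mm high, about 0.1 to 0.16 kg, lying flat on the cabinet. Origin at its centre, half-way up; z is its axis. It starts to the left or to the right of the spindle.
- tall_collar: The narrow, taller steel collar: 36 mm outside diameter, 23 mm bore, 20 mm high, about 0.06 to 0.1 kg, standing on its end face. Origin at its centre, half-way up; z is its axis. It starts on the other side of the spindle from the wide ring.
- pencil: Bystander, leave alone: pencil, 7 x 195 x 7 mm, lies pointing away from the robot, just left of the spindle; origin at the centre of its underside
- tape_measure: Bystander, leave alone: black tape measure, 71 x 87 x 36 mm, lies at the front left; origin at the centre of its underside
- folding_rule: Bystander, leave alone: folding rule, 18 x 238 x 18 mm, lies along the front edge; origin at the centre of its underside
- bit_box: Bystander, leave alone: closed bit box, 51 x 76 x 50 mm, behind the left ring place; origin at the centre of its underside
- offcut: Bystander, leave alone: wooden offcut, 50 x 70 x 44 mm, behind the spindle (a paint tin, spray can, drill and bin, up to 200 mm high, stand fixed along the back, beyond it); origin at the centre of its underside
- sanding_block: Bystander, leave alone: cork sanding block, 64 x 107 x 31 mm, behind the right ring place; origin at the centre of its underside
Mind the look-alikes: they are no part of the job. There is more than one size of the spindle; the one meant has the size given above.

How it is judged:
On the way, in this order (a step that is already met when the one before it is completed fails the run):
1. the wide ring is home on the seat and let go, the spindle standing, the collar not yet on the post (horizontal distance between wide_ring and spindle below 0.006 m and z of wide_ring in the frame of spindle between 0.0165 and 0.0215 m and contact force between the fingers and wide_ring below 0.2 N and contact force between the fingers and tall_collar below 0.2 N and height (world z) of spindle below 0.006 m and horizontal distance between tall_collar and spindle above 0.03 m), for 0.2 s.
2. the collar is home on the wide ring and let go, the spindle standing (horizontal distance between each of wide_ring, tall_collar and spindle below 0.006 m and z of wide_ring in the frame of spindle between 0.0165 and 0.0215 m and z of tall_collar in the frame of spindle between 0.033 and 0.039 m and contact force between the fingers and wide_ring below 0.2 N and contact force between the fingers and tall_collar below 0.2 N and height (world z) of spindle below 0.006 m), for 0.2 s.
3. the loaded spindle is held in the air, upright and still, for two seconds (horizontal distance between each of wide_ring, tall_collar and spindle below 0.006 m and z of wide_ring in the frame of spindle between 0.0165 and 0.0215 m and z of tall_collar in the frame of spindle between 0.033 and 0.039 m and height (world z) of spindle between 0.08 and 0.18 m and angle between spindle's own z axis and vertical below 0.09 rad and linear speed of spindle below 0.02 m/s and angular speed of spindle below 0.12 rad/s and contact force between the fingers and spindle above 2 N and distance of spindle from where it was at the start of the episode below 0.2 m), for 2 s.
At the end, for the whole second after the job is handed in: The robot holds the spindle, underside 80 to 180 mm above the cabinet top, within 0.09 rad of upright, slower than 20 mm/s and 0.12 rad/s, less than 200 mm in all from where it stood; the wide ring is home on the seat and the collar home on the ring (2.5 and 3 mm) (all of step 3); the arm keeps its last pose, push and grip.
It fails at once if the spindle is tipped by more than 0.35 rad (angle between spindle's own z axis and vertical above 0.35 rad).
It fails at once if a ring is dropped down the post (over 0.65 m/s on it) ((horizontal distance between wide_ring and spindle below 0.008 m and z of wide_ring in the frame of spindle below 0.085 m and linear speed of wide_ring above 0.65 m/s) or (horizontal distance between tall_collar and spindle below 0.008 m and z of tall_collar in the frame of spindle below 0.085 m and linear speed of tall_collar above 0.65 m/s)).
It fails at once if a bystander is moved by more than 40 mm (distance of any of pencil, tape_measure, folding_rule, bit_box, offcut, sanding_block from where it was at the start of the episode above 0.04 m).
It also fails if it takes over 72 s, if anything falls off the work surface, if the arm or the gripper's body presses on something with over 40 N, if the wrist force passes 120 N, or if a joint passes its speed limit or range.

## Working session

There is one attempt and no reset: what is moved stays moved. The work goes in short steps, Python scripts to look and compute and a tool call to move; the robot and the scene stay as the last step left them, time stands still between calls to the robot, and variables do not carry over. Pictures are saved under pics/ and viewed, and the job is handed in when it is done.

Besides the shell and the picture viewer there is one more tool, called after "Call:" as a command line: name --argument value ..., lists and objects as JSON in quotes. send_rows: Moves the arm, as the interface text tells. Its arguments: {"type":"object","properties":{"rows":{"type":"array","items":{"type":"object","properties":{"x":{"type":"number"},"y":{"type":"number"},"z":{"type":"number"},"rx":{"type":"number"},"ry":{"type":"number"},"rz":{"type":"number"},"gripper":{"type":"number"}}}},"newtons":{"type":"number"}},"required":["rows"]}

```bash
mkdir -p pics
cat > h.py <<'E'
import numpy as np, cv2
from workcell import bot, snapshot, hand_in
def take(n,f):
    s=snapshot(n); cv2.imwrite(f'pics/{f}.png',s['frame'][:,:,::-1]); np.savez(f'pics/{f}.npz',**s); return s
def ray(s,u,v):
    K=s['mtx']; d=np.linalg.inv(K)@np.array([u,v,1.]); d=np.array([d[0],-d[1],-d[2]])
    return np.array(s['origin']),np.array(s['attitude'])@d
def onz(s,u,v,z):
    o,d=ray(s,u,v); return o+d*(z-o[2])/d[2]
def proj(s,p):
    c=np.array(s['attitude']).T@(np.array(p)-s['origin']); c=np.array([c[0],-c[1],-c[2]]); q=s['mtx']@c; return q[:2]/q[2]
E
python3 - <<'E'
from h import *
print(bot.sense())
for n in('scene','top'):
    s=take(n,n+'0'); print({k:s[k] for k in s if k!='frame'})
E
```

```text
{'time': 0.0, 'qpos': array([-1.32147360e+00,  2.07420318e-01,  1.54293721e+00, -1.94885925e-06,
        1.39348563e+00, -1.50489791e-01]), 'qvel': array([-0.00024728, -0.00073676,  0.00135244, -0.00044542, -0.00117497,
       -0.00078956]), 'tau': array([-3.62435103e-04, -3.70882201e+01, -2.81418282e+01,  6.97085098e-02,
        3.63213569e-02, -1.87190190e-04]), 'tcp_pos': array([ 0.22361881, -0.52890095,  0.21829854]), 'ee_rot': array([[-5.57163319e-04,  3.89245355e-01, -9.21133944e-01],
       [ 2.18043539e-03, -9.21131425e-01, -3.89245609e-01],
       [-9.99997468e-01, -2.22534642e-03, -3.35503704e-04]]), 'force': array([-0.29074295, -0.77331514,  0.54901841]), 'moment': array([ 0.00404403, -0.0108707 , -0.02046441]), 'opening': 0.9963468070951643}
{'mtx': array([[411.14932679,   0.        , 278.36614408],
       [  0.        , 411.14932679, 207.22321053],
       [  0.        ,   0.        ,   1.        ]]), 'origin': array([-0.00719759, -0.46156827,  0.5542748 ]), 'attitude': array([[ 0.60192202,  0.44460564, -0.6633368 ],
       [-0.79849787,  0.34502859, -0.49331168],
       [ 0.00954101,  0.82660819,  0.56269696]])}
{'mtx': array([[460.85760575,   0.        , 272.12246805],
       [  0.        , 460.85760575, 216.68180653],
       [  0.        ,   0.        ,   1.        ]]), 'origin': array([ 0.45940596, -0.01811936,  0.97069638]), 'attitude': array([[-2.43196742e-02,  9.94887696e-01, -9.80154354e-02],
       [-9.99703981e-01, -2.41328938e-02,  3.09090098e-03],
       [ 7.09703263e-04,  9.80615907e-02,  9.95180095e-01]])}
```

View pics/scene0.png

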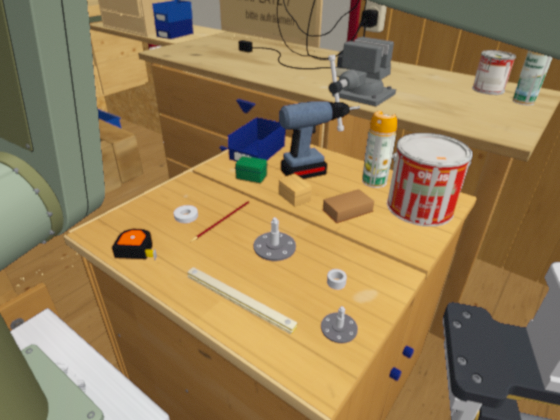

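View pics/top0.png

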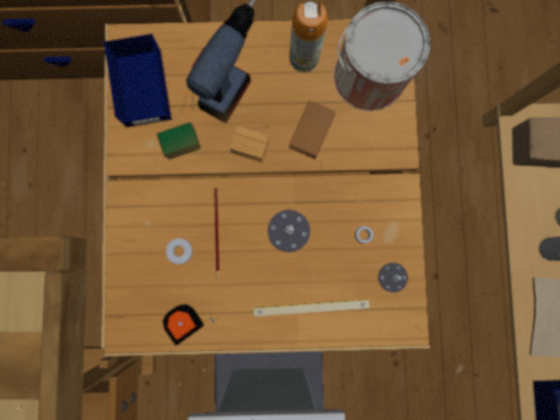

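The scene view shows the spindle at about (275,245), ring at (186,214), collar at (337,279) and a smaller decoy at (339,326). In the top view these are at about (289,231), (179,251), (364,235) and (393,277). Next I'll measure them.

Run:
```python
from h import *
T={}
for n in('scene','top'):
    s=dict(np.load(f'pics/{n}0.npz')); T[n]=s
    f=s['frame']; hsv=cv2.cvtColor(f,cv2.COLOR_RGB2HSV)
    m=(hsv[...,1]<95).astype(np.uint8)*255
    cv2.imwrite(f'pics/m_{n}.png',m)
    cs,_=cv2.findContours(m,cv2.RETR_EXTERNAL,cv2.CHAIN_APPROX_NONE)
    for c in cs:
        a=cv2.contourArea(c)
        if 100<a<3000 and len(c)>5:
            e=cv2.fitEllipse(c); (x,y),_,_=e
            print(n,a,np.round(e[0],1),np.round(e[1],1),round(e[2]),[np.round(onz(s,x,y,z)[:2],4).tolist() for z in(0.0,.004,.007,.014,.02)])
# zooms
def crop(n,u,v,r,name):
    f=T[n]['frame'][v-r:v+r,u-r:u+r,::-1]; return cv2.resize(f,(380,280) if 0 else (280,280),interpolation=cv2.INTER_CUBIC)
a=np.hstack([crop('top',289,231,28,''),crop('top',364,235,28,'')]); b=np.hstack([crop('scene',275,240,28,''),crop('scene',337,279,28,'')])
cv2.imwrite('pics/zoom0.png',np.vstack([a,b]))
```

```text
scene 163.5 [270.4 379.3] [  1.9 149.7] 125 [[0.2768, -0.2394], [0.2747, -0.241], [0.2732, -0.2422], [0.2696, -0.245], [0.2665, -0.2474]]
scene 875.0 [339.1 326.1] [32.7 35.7] 119 [[0.4248, -0.2707], [0.4217, -0.2721], [0.4194, -0.2731], [0.4139, -0.2755], [0.4092, -0.2776]]
scene 328.0 [336.4 278.7] [19.9 21.2] 157 [[0.5202, -0.2095], [0.5164, -0.2113], [0.5136, -0.2127], [0.5069, -0.2158], [0.5012, -0.2186]]
scene 1400.0 [250.6 304.3] [ 12.9 185.4] 118 [[0.3711, -0.1212], [0.3684, -0.1237], [0.3664, -0.1255], [0.3616, -0.1298], [0.3575, -0.1335]]
scene 379.5 [132.5 244.5] [27.1 35.9] 63 [[0.347, 0.183], [0.3444, 0.1783], [0.3425, 0.1748], [0.338, 0.1667], [0.3342, 0.1597]]
scene 1033.0 [274.3 242.5] [39.1 39.7] 150 [[0.5344, -0.0492], [0.5305, -0.0522], [0.5276, -0.0544], [0.5207, -0.0596], [0.5149, -0.0641]]
scene 347.0 [185.5 213.6] [18.  24.7] 84 [[0.4921, 0.1797], [0.4885, 0.1751], [0.4858, 0.1716], [0.4795, 0.1635], [0.4741, 0.1566]]
scene 271.0 [506.8 129.2] [14.5 63.4] 107 [[1.4899, -0.3023], [1.4791, -0.3034], [1.471, -0.3043], [1.4521, -0.3063], [1.4359, -0.308]]
scene 150
[... 1148 characters left out ...]
], [0.512, -0.211], [0.5116, -0.2098]]
top 1335.0 [288.5 230.5] [41.2 41.3] 92 [[0.5249, -0.0549], [0.5246, -0.0547], [0.5244, -0.0546], [0.524, -0.0544], [0.5235, -0.0541]]
top 484.0 [536.4 144.7] [31.4 47.7] 136 [[0.6968, -0.593], [0.6958, -0.5907], [0.6951, -0.5889], [0.6934, -0.5847], [0.6919, -0.5812]]
top 112.0 [145.6 120.7] [ 4.5 38. ] 81 [[0.77, 0.2471], [0.7687, 0.246], [0.7677, 0.2452], [0.7655, 0.2433], [0.7636, 0.2416]]
top 857.0 [305.3  49.1] [33.1 44.4] 14 [[0.9227, -0.103], [0.9208, -0.1026], [0.9194, -0.1024], [0.916, -0.1017], [0.9132, -0.1012]]
top 203.0 [310.5   9.5] [14.4 18.4] 174 [[1.014, -0.1173], [1.0117, -0.1169], [1.01, -0.1166], [1.006, -0.1159], [1.0025, -0.1153]]
```

View pics/zoom0.png

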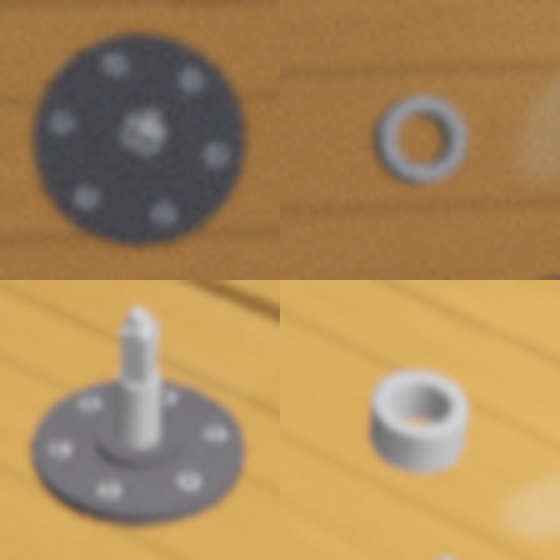

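View pics/m_top.png

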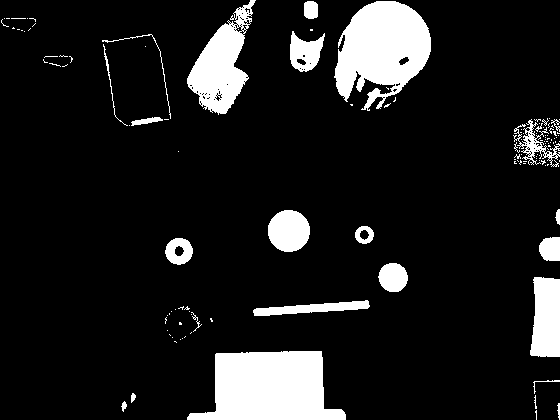

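```bash
cat >> h.py <<'E'
from scipy.spatial.transform import Rotation as Ro
def Rdown(yaw):
    c,s=np.cos(np.radians(yaw)),np.sin(np.radians(yaw)); x=np.array([0,0,-1.]); y=np.array([c,s,0]); return np.stack([x,y,np.cross(x,y)],1)
def go(p,yaw=0):
    b=bot.sense(); R=b['ee_rot']; 
    print('t',round(b['time'],2),'shift',np.round(R.T@(np.array(p)-b['tcp_pos'])*1e3,1),'rot',np.round(np.degrees(Ro.from_matrix(R.T@Rdown(yaw)).as_rotvec()),2),'F',np.round(b['force'],1))
E
python3 -c "
from h import *
go((.4873,.1745,.12),0)"
```

```text
t 0.1 shift [  99.7 -545.2 -516.7] rot [-67.09  -0.08   0.09] F [-0.  -0.3 -0.7]
```

Call:
send_rows --rows '[{"x": 40, "y": -545, "z": -517, "rx": -67, "gripper": 0}, {"x": 40, "y": -545, "z": -517, "rx": -67, "gripper": 0}, {"x": 40, "y": -545, "z": -517, "rx": -67, "gripper": 0}, {"x": 40, "y": -545, "z": -517, "rx": -67, "gripper": 0}, {"x": 40, "y": -545, "z": -517, "rx": -67, "gripper": 0}, {"x": 40, "y": -545, "z": -517, "rx": -67, "gripper": 0}, {"x": 40, "y": -545, "z": -517, "rx": -67, "gripper": 0}, {"x": 40, "y": -545, "z": -517, "rx": -67, "gripper": 0}]' --newtons 20

```text
invalid input
```

```bash
python3 -c "
from h import *
go((.4873,.1745,.12),0)"
```

```text
t 0.1 shift [  99.7 -545.2 -516.7] rot [-67.09  -0.08   0.09] F [-0.  -0.3 -0.7]
```

Call:
send_rows --rows '[{"x": 5, "y": -25, "z": -25, "rx": -6, "ry": 0, "rz": 0, "gripper": 0}]' --newtons 20

```text
time: 0.18
tcp_pos: [0.2355, -0.5012, 0.2148]
ee_rot: [[-0.0, 0.481, -0.877], [-0.005, -0.877, -0.481], [-1.0, 0.004, 0.003]]
force: [0.8, -0.3, 0.5]
opening: 0.998
```

Call:
send_rows --rows '[{"x": 40, "y": -470, "z": -540, "rx": -61, "ry": 0, "rz": 0, "gripper": 0}, {"x": 40, "y": -470, "z": -540, "rx": -61, "ry": 0, "rz": 0, "gripper": 0}, {"x": 40, "y": -470, "z": -540, "rx": -61, "ry": 0, "rz": 0, "gripper": 0}, {"x": 40, "y": -470, "z": -540, "rx": -61, "ry": 0, "rz": 0, "gripper": 0}, {"x": 40, "y": -470, "z": -540, "rx": -61, "ry": 0, "rz": 0, "gripper": 0}, {"x": 40, "y": -470, "z": -540, "rx": -61, "ry": 0, "rz": 0, "gripper": 0}, {"x": 40, "y": -470, "z": -540, "rx": -61, "ry": 0, "rz": 0, "gripper": 0}, {"x": 40, "y": -470, "z": -540, "rx": -61, "ry": 0, "rz": 0, "gripper": 0}]' --newtons 20

```text
time: 0.85
tcp_pos: [0.3511, -0.1822, 0.1955]
ee_rot: [[0.0, 0.998, -0.061], [0.0, -0.061, -0.998], [-1.0, -0.0, -0.0]]
force: [1.3, 0.8, -0.3]
opening: 1.001
```

```bash
python3 -c "
from h import *
go((.4873,.1745,.12),0)"
```

```text
t 0.85 shift [  75.6  114.2 -364.3] rot [-3.49 -0.01  0.  ] F [ 1.3  0.8 -0.3]
```

Call:
send_rows --rows '[{"x": 50, "y": 114, "z": -364, "rx": -3.5, "ry": 0, "rz": 0, "gripper": 0}, {"x": 50, "y": 114, "z": -364, "rx": -3.5, "ry": 0, "rz": 0, "gripper": 0}, {"x": 50, "y": 114, "z": -364, "rx": -3.5, "ry": 0, "rz": 0, "gripper": 0}, {"x": 50, "y": 114, "z": -364, "rx": -3.5, "ry": 0, "rz": 0, "gripper": 0}, {"x": 50, "y": 114, "z": -364, "rx": -3.5, "ry": 0, "rz": 0, "gripper": 0}, {"x": 50, "y": 114, "z": -364, "rx": -3.5, "ry": 0, "rz": 0, "gripper": 0}, {"x": 50, "y": 114, "z": -364, "rx": -3.5, "ry": 0, "rz": 0, "gripper": 0}, {"x": 50, "y": 114, "z": -364, "rx": -3.5, "ry": 0, "rz": 0, "gripper": 0}]'

```text
time: 1.52
tcp_pos: [0.4706, 0.1261, 0.1519]
ee_rot: [[-0.0, 1.0, -0.005], [-0.0, -0.005, -1.0], [-1.0, -0.0, 0.0]]
force: [1.5, -1.0, 0.3]
opening: 0.997
```

```bash
python3 -c "
from h import *
go((.4873,.1745,.12),0)"
```

```text
t 1.52 shift [ 31.9  16.5 -48.5] rot [-0.26  0.01  0.03] F [ 1.5 -1.   0.3]
```

Call:
send_rows --rows '[{"x": 20, "y": 16.5, "z": -48.5, "rx": -0.3, "ry": 0, "rz": 0, "gripper": 0.2}, {"x": 32, "y": 16.5, "z": -48.5, "rx": -0.3, "ry": 0, "rz": 0, "gripper": 0.2}, {"x": 32, "y": 16.5, "z": -48.5, "rx": -0.3, "ry": 0, "rz": 0, "gripper": 0.2}, {"x": 32, "y": 16.5, "z": -48.5, "rx": -0.3, "ry": 0, "rz": 0, "gripper": 0.2}, {"x": 32, "y": 16.5, "z": -48.5, "rx": -0.3, "ry": 0, "rz": 0, "gripper": 0.2}]'

```text
time: 1.93
tcp_pos: [0.4871, 0.1715, 0.1206]
ee_rot: [[-0.001, 1.0, -0.0], [-0.001, -0.0, -1.0], [-1.0, -0.001, 0.001]]
force: [0.3, -0.1, 0.4]
opening: 0.797
```

```bash
python3 -c "
from h import *
go((.4873,.1745,.018),0)
take('scene','s1');take('top','t1')"
```

```text
t 1.93 shift [102.6   0.3  -3. ] rot [-0.01  0.04  0.04] F [ 0.3 -0.1  0.4]
```

View pics/s1.png

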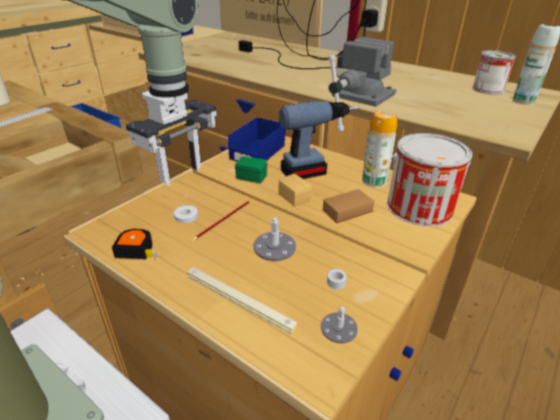

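Gripper hangs over the ring, fingertips at (165,180) and (197,165), ring at (186,214). Next I'll descend.

Call:
send_rows --rows '[{"x": 35, "y": 0.3, "z": -3, "rx": 0, "ry": 0, "rz": 0, "gripper": 0.2}, {"x": 65, "y": 0.3, "z": -3, "rx": 0, "ry": 0, "rz": 0, "gripper": 0.2}, {"x": 85, "y": 0.3, "z": -3, "rx": 0, "ry": 0, "rz": 0, "gripper": 0.2}, {"x": 95, "y": 0.3, "z": -3, "rx": 0, "ry": 0, "rz": 0, "gripper": 0.2}, {"x": 95, "y": 0.3, "z": -3, "rx": 0, "ry": 0, "rz": 0, "gripper": 0.2}, {"x": 95, "y": 0.3, "z": -3, "rx": 0, "ry": 0, "rz": 0, "gripper": 0.2}]'

```text
time: 2.53
tcp_pos: [0.4884, 0.1747, 0.0263]
ee_rot: [[0.001, 1.0, -0.001], [0.0, -0.001, -1.0], [-1.0, 0.001, -0.0]]
force: [-0.1, 0.5, -0.6]
opening: 0.797
```

```bash
python3 -c "
from h import *
go((.4873,.1745,.018),0)
s=take('scene','s2');cv2.imwrite('pics/s2z.png',cv2.resize(s['frame'][130:250,110:260,::-1],(750,600),interpolation=cv2.INTER_CUBIC))"
```

```text
t 2.53 shift [ 8.3 -1.1  0.2] rot [-0.07 -0.01 -0.05] F [-0.1  0.5 -0.6]
```

View pics/s2z.png

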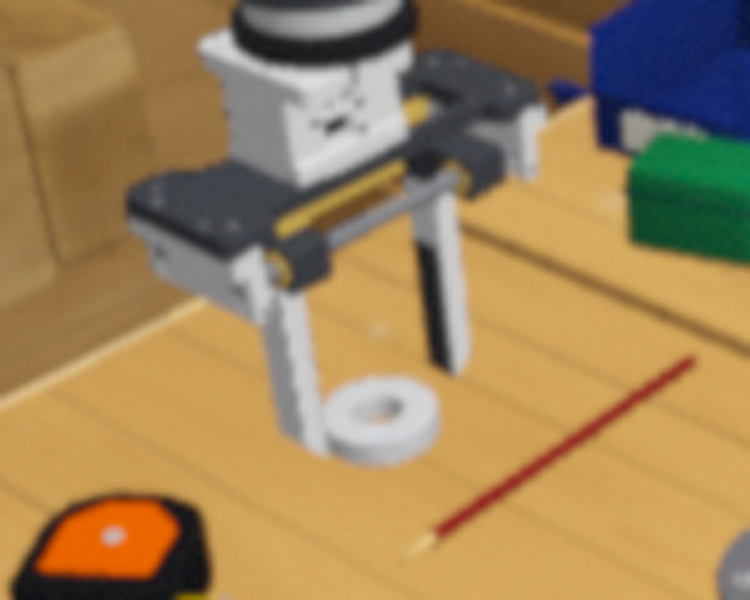

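Ring centre (380,415) in the zoom sits midway between the fingertips (313,450) and (452,372). I'll go down and close.

Call:
send_rows --rows '[{"x": 8, "y": -1, "z": 0, "rx": 0, "ry": 0, "rz": 0, "gripper": 0.2}, {"x": 8, "y": -1, "z": 0, "rx": 0, "ry": 0, "rz": 0, "gripper": 0.2}, {"x": 8, "y": -1, "z": 0, "rx": 0, "ry": 0, "rz": 0, "gripper": 0.4}, {"x": 8, "y": -1, "z": 0, "rx": 0, "ry": 0, "rz": 0, "gripper": 0.6}, {"x": 8, "y": -1, "z": 0, "rx": 0, "ry": 0, "rz": 0, "gripper": 0.6}, {"x": 8, "y": -1, "z": 0, "rx": 0, "ry": 0, "rz": 0, "gripper": 0.6}, {"x": 8, "y": -1, "z": 0, "rx": 0, "ry": 0, "rz": 0, "gripper": 0.6}]' --newtons 20

```text
time: 3.17
tcp_pos: [0.4869, 0.1754, 0.0179]
ee_rot: [[0.0, 1.0, 0.0], [0.0, 0.0, -1.0], [-1.0, 0.0, -0.0]]
force: [-0.4, 0.3, 1.6]
opening: 0.568
```

```bash
python3 -c "
from h import *
go((.4873,.1745,.018),0);print(bot.sense()['opening']*94)"
```

```text
t 3.17 shift [-0.1  0.4  0.9] rot [ 0.   -0.01 -0.02] F [-0.4  0.3  1.6]
53.42493515839343
```

Call:
send_rows --rows '[{"x": -20, "y": 0, "z": 0, "rx": 0, "ry": 0, "rz": 0, "gripper": 0.6}, {"x": -50, "y": 0, "z": 0, "rx": 0, "ry": 0, "rz": 0, "gripper": 0.6}, {"x": -85, "y": 0, "z": 0, "rx": 0, "ry": 0, "rz": 0, "gripper": 0.6}, {"x": -110, "y": 0, "z": 0, "rx": 0, "ry": 0, "rz": 0, "gripper": 0.6}, {"x": -120, "y": 0, "z": 0, "rx": 0, "ry": 0, "rz": 0, "gripper": 0.6}, {"x": -120, "y": 0, "z": 0, "rx": 0, "ry": 0, "rz": 0, "gripper": 0.6}]'

```text
time: 3.67
tcp_pos: [0.489, 0.1757, 0.1404]
ee_rot: [[0.006, 1.0, 0.0], [0.001, 0.0, -1.0], [-1.0, 0.006, -0.001]]
force: [1.4, -0.1, -1.7]
opening: 0.573
```

```bash
python3 -c "
from h import *
go((.5244,-.0545,.13),0);print(bot.sense()['opening']*94)
s=take('scene','s3');cv2.imwrite('pics/s3z.png',cv2.resize(s['frame'][100:220,110:260,::-1],(750,600),interpolation=cv2.INTER_CUBIC))
t=take('top','t3')
"
```

```text
t 3.67 shift [ 10.3  35.3 230.3] rot [ 0.01 -0.07 -0.36] F [ 1.4 -0.1 -1.7]
53.825040971755435
```

View pics/s3z.png

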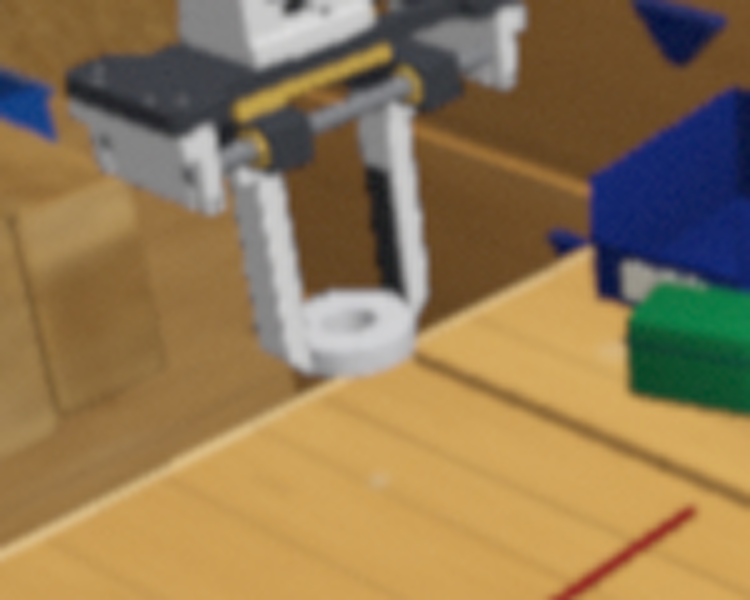

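View pics/t3.png

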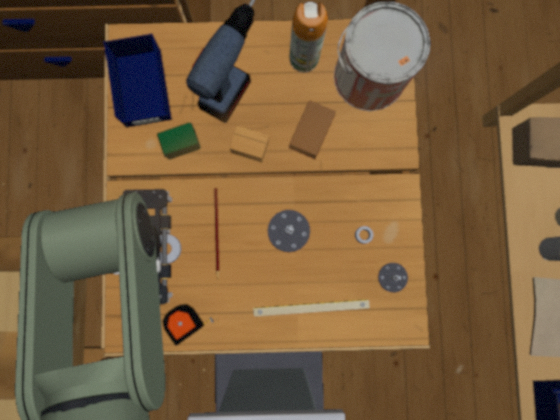

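Ring held level in the jaws at (350,330) in the zoom. I'll check the spindle axis against the post tip in both views.

Run:
```python
from h import *
t=dict(np.load('pics/top0.npz'));s=dict(np.load('pics/scene0.npz'))
for z in(0,.012,.074): print(z,proj(t,(.5244,-.0545,z)),proj(s,(.5244,-.0545,z)))
A=cv2.resize(t['frame'][206:256,264:314,::-1],(600,600),interpolation=cv2.INTER_CUBIC)
B=cv2.resize(s['frame'][212:262,250:300,::-1],(600,600),interpolation=cv2.INTER_CUBIC)
cv2.imwrite('pics/zA.png',A);cv2.imwrite('pics/zB.png',B)
```

```text
0 [288.28224905 230.73181201] [273.4479133  245.88347213]
0.012 [288.48724187 230.34191201] [273.46406057 241.43743134]
0.074 [289.63314583 228.16238216] [273.55170558 217.30496732]
```

View pics/zA.png

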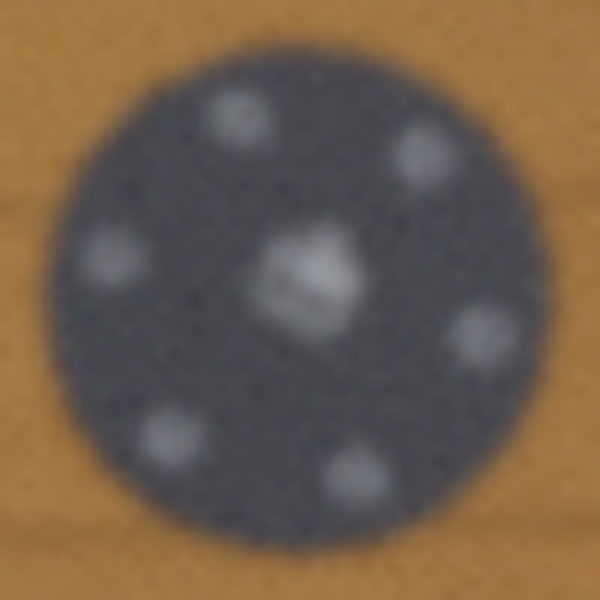

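View pics/zB.png

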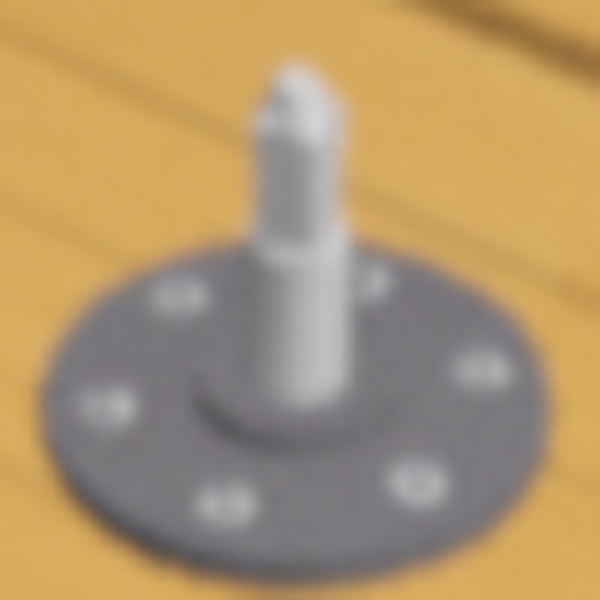

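Call:
send_rows --rows '[{"x": 10, "y": 35, "z": 229, "rx": 0, "ry": 0, "rz": -0.3, "gripper": 0.6}, {"x": 10, "y": 35, "z": 229, "rx": 0, "ry": 0, "rz": -0.3, "gripper": 0.6}, {"x": 10, "y": 35, "z": 229, "rx": 0, "ry": 0, "rz": -0.3, "gripper": 0.6}, {"x": 10, "y": 35, "z": 229, "rx": 0, "ry": 0, "rz": -0.3, "gripper": 0.6}, {"x": 10, "y": 35, "z": 229, "rx": 0, "ry": 0, "rz": -0.3, "gripper": 0.6}, {"x": 10, "y": 35, "z": 229, "rx": 0, "ry": 0, "rz": -0.3, "gripper": 0.6}, {"x": 10, "y": 35, "z": 229, "rx": 0, "ry": 0, "rz": -0.3, "gripper": 0.6}, {"x": 10, "y": 35, "z": 229, "rx": 0, "ry": 0, "rz": -0.3, "gripper": 0.6}]'

```text
time: 4.43
tcp_pos: [0.5198, -0.0544, 0.1246]
ee_rot: [[-0.011, 1.0, -0.003], [0.002, -0.003, -1.0], [-1.0, -0.011, -0.002]]
force: [-0.3, 0.5, -1.1]
opening: 0.571
```

Top zoom: disc centre (300,297) and tip (320,270) agree with the predicted axis to about 0.5 px. The scene view sits about 1.5 px to the right, a calibration offset that the ring shows too. Next I check the ring above the post.

```bash
python3 -c "
from h import *
go((.5242,-.0533,.115),0)
s=take('scene','s4');cv2.imwrite('pics/s4z.png',cv2.resize(s['frame'][150:270,200:350,::-1],(750,600),interpolation=cv2.INTER_CUBIC))
go((.5242,-.0533,.115),0)
"
```

```text
t 4.43 shift [ 9.6  4.5 -1.1] rot [-0.18 -0.11  0.6 ] F [-0.3  0.5 -1.1]
t 4.48 shift [10.   4.4  0. ] rot [-0.07 -0.11  0.58] F [-0.4 -0.4 -2. ]
```

View pics/s4z.png

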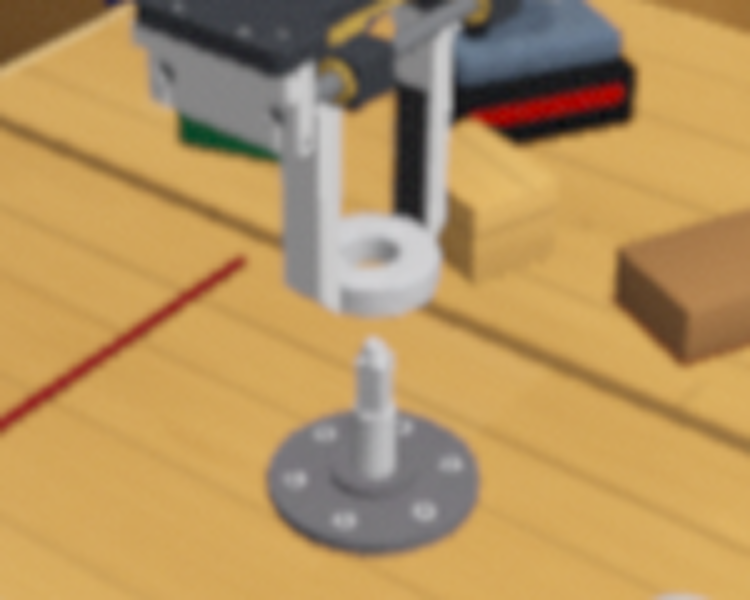

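Ring over the post: the outer edge puts its centre near column 369 in the zoom and the post axis at 375. The 4.4 mm x correction brings them together. I'll correct, then lower.

Call:
send_rows --rows '[{"x": 10, "y": 4.4, "z": 0, "rx": 0, "ry": 0, "rz": 0.6, "gripper": 0.6}, {"x": 20, "y": 4.4, "z": 0, "rx": 0, "ry": 0, "rz": 0.6, "gripper": 0.6}, {"x": 27, "y": 4.4, "z": 0, "rx": 0, "ry": 0, "rz": 0.6, "gripper": 0.6}, {"x": 27, "y": 4.4, "z": 0, "rx": 0, "ry": 0, "rz": 0.6, "gripper": 0.6}, {"x": 27, "y": 4.4, "z": 0, "rx": 0, "ry": 0, "rz": 0.6, "gripper": 0.6}]'

```text
time: 4.9
tcp_pos: [0.5249, -0.0526, 0.0994]
ee_rot: [[0.003, 1.0, 0.001], [0.001, 0.001, -1.0], [-1.0, 0.003, -0.001]]
force: [-0.5, 0.5, -0.6]
opening: 0.572
```

```bash
python3 -c "
from h import *
s=take('scene','s5');cv2.imwrite('pics/s5z.png',cv2.resize(s['frame'][180:260,225:325,::-1],(750,600),interpolation=cv2.INTER_CUBIC))
go((.5242,-.0533,.03),0)
"
```

```text
t 4.95 shift [70.1 -1.7  0.4] rot [ 0.06 -0.02 -0.24] F [-0.1  0.7 -1.6]
```

View pics/s5z.png

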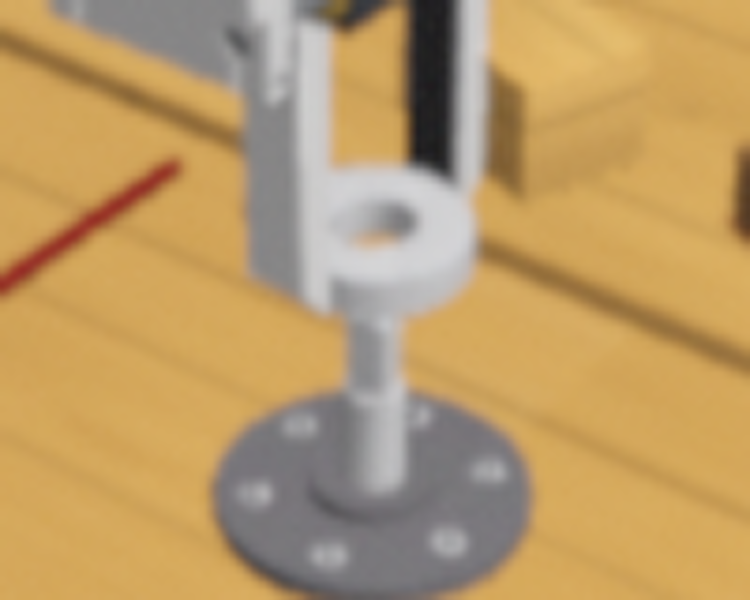

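Aligned within 1 mm in this view. The ring's inferred centre is about 375 and the post axis about 377. Lowering onto the tip slowly.

Call:
send_rows --rows '[{"x": 8, "y": -1, "z": 0.4, "rx": 0, "ry": 0, "rz": -0.2, "gripper": 0.6}, {"x": 16, "y": -1, "z": 0.4, "rx": 0, "ry": 0, "rz": -0.2, "gripper": 0.6}, {"x": 24, "y": -1, "z": 0.4, "rx": 0, "ry": 0, "rz": -0.2, "gripper": 0.6}, {"x": 30, "y": -1, "z": 0.4, "rx": 0, "ry": 0, "rz": -0.2, "gripper": 0.6}, {"x": 30, "y": -1, "z": 0.4, "rx": 0, "ry": 0, "rz": -0.2, "gripper": 0.6}, {"x": 30, "y": -1, "z": 0.4, "rx": 0, "ry": 0, "rz": -0.2, "gripper": 0.6}]'

```text
time: 5.45
tcp_pos: [0.5246, -0.054, 0.0697]
ee_rot: [[0.0, 1.0, -0.0], [0.0, -0.0, -1.0], [-1.0, 0.0, -0.0]]
force: [-0.2, -0.5, -0.8]
opening: 0.572
```

```bash
python3 -c "
from h import *
s=take('scene','s6');cv2.imwrite('pics/s6z.png',cv2.resize(s['frame'][180:260,225:325,::-1],(750,600),interpolation=cv2.INTER_CUBIC))
go((.5242,-.0533,.03),0)
"
```

```text
t 5.5 shift [40.2 -0.9 -0.8] rot [-0.01 -0.01 -0.08] F [-0.3  0.7 -1.1]
```

View pics/s6z.png

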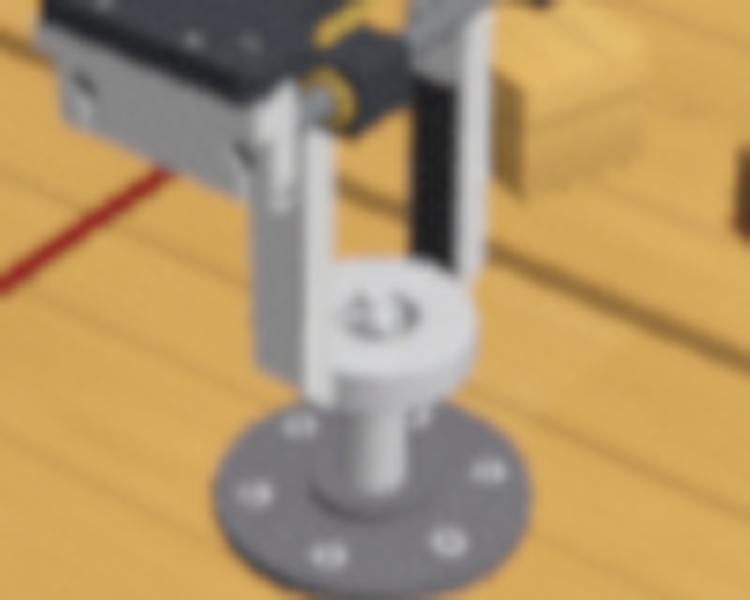

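Tip at (382,315) is centred in the bore (380,317), with no force. Continuing down.

Call:
send_rows --rows '[{"x": 8, "y": -0.4, "z": 0, "rx": 0, "ry": 0, "rz": 0, "gripper": 0.6}, {"x": 16, "y": -0.4, "z": 0, "rx": 0, "ry": 0, "rz": 0, "gripper": 0.6}, {"x": 24, "y": -0.4, "z": 0, "rx": 0, "ry": 0, "rz": 0, "gripper": 0.6}, {"x": 32, "y": -0.4, "z": 0, "rx": 0, "ry": 0, "rz": 0, "gripper": 0.6}, {"x": 37, "y": -0.4, "z": 0, "rx": 0, "ry": 0, "rz": 0, "gripper": 0.6}, {"x": 37, "y": -0.4, "z": 0, "rx": 0, "ry": 0, "rz": 0, "gripper": 0.6}, {"x": 37, "y": -0.4, "z": 0, "rx": 0, "ry": 0, "rz": 0, "gripper": 0.6}]'

```text
time: 6.08
tcp_pos: [0.5244, -0.054, 0.0328]
ee_rot: [[0.001, 1.0, 0.0], [0.0, 0.0, -1.0], [-1.0, 0.001, -0.0]]
force: [-0.2, -0.4, -1.1]
opening: 0.569
```

```bash
python3 -c "
from h import *
s=take('scene','s7');cv2.imwrite('pics/s7z.png',cv2.resize(s['frame'][180:260,225:325,::-1],(750,600),interpolation=cv2.INTER_CUBIC))
go((.5242,-.0533,.03),0)
"
```

```text
t 6.13 shift [ 3.3 -0.7 -0.8] rot [ 0.   -0.   -0.09] F [ 0.5  0.5 -1.8]
```

View pics/s7z.png

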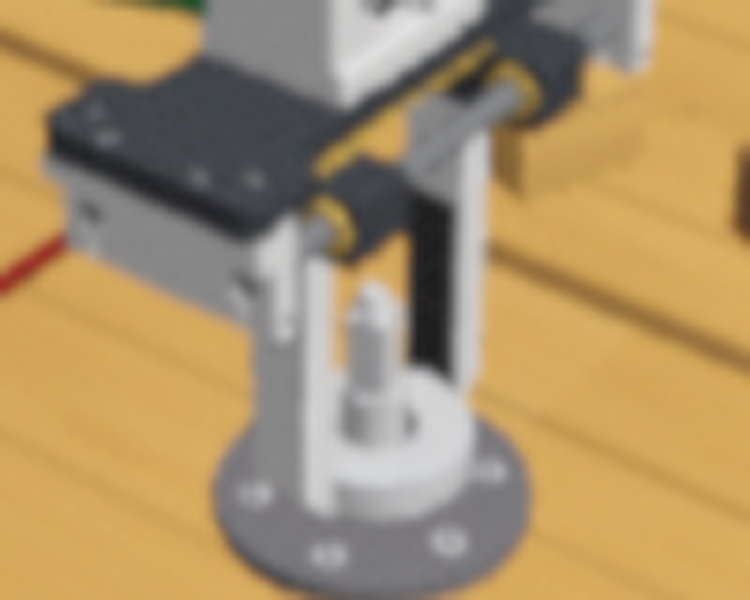

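Post is inside the bore with a gap either side. About 3 mm to go.

Call:
send_rows --rows '[{"x": 1.5, "y": 0, "z": 0, "rx": 0, "ry": 0, "rz": 0, "gripper": 0.6}, {"x": 3, "y": 0, "z": 0, "rx": 0, "ry": 0, "rz": 0, "gripper": 0.6}, {"x": 3.4, "y": 0, "z": 0, "rx": 0, "ry": 0, "rz": 0, "gripper": 0.6}, {"x": 3.4, "y": 0, "z": 0, "rx": 0, "ry": 0, "rz": 0, "gripper": 0.6}]'

```text
time: 6.47
tcp_pos: [0.5249, -0.0541, 0.0302]
ee_rot: [[0.002, 1.0, 0.0], [-0.0, 0.0, -1.0], [-1.0, 0.002, 0.0]]
force: [-0.4, 0.6, -1.1]
opening: 0.571
```

```bash
python3 -c "
from h import *
go((.5242,-.0533,.03),0)
"
```

```text
t 6.47 shift [ 0.2 -0.7 -0.8] rot [ 0.    0.   -0.11] F [-0.4  0.6 -1.1]
```

Call:
send_rows --rows '[{"x": 0.6, "y": 0, "z": 0, "rx": 0, "ry": 0, "rz": 0, "gripper": 0.6}, {"x": 1, "y": 0, "z": 0, "rx": 0, "ry": 0, "rz": 0, "gripper": 0.6}, {"x": 1, "y": 0, "z": 0, "rx": 0, "ry": 0, "rz": 0, "gripper": 0.6}]'

```text
time: 6.72
tcp_pos: [0.525, -0.0541, 0.0298]
ee_rot: [[0.002, 1.0, 0.0], [-0.0, 0.0, -1.0], [-1.0, 0.002, 0.0]]
force: [-1.4, -0.2, 4.7]
opening: 0.572
```

Contact on the seat (4.7 N). Releasing gently.

Call:
send_rows --rows '[{"x": 0, "y": 0, "z": 0, "rx": 0, "ry": 0, "rz": 0, "gripper": 0.4}, {"x": 0, "y": 0, "z": 0, "rx": 0, "ry": 0, "rz": 0, "gripper": 0.3}, {"x": 0, "y": 0, "z": 0, "rx": 0, "ry": 0, "rz": 0, "gripper": 0.25}, {"x": 0, "y": 0, "z": 0, "rx": 0, "ry": 0, "rz": 0, "gripper": 0.25}, {"x": 0, "y": 0, "z": 0, "rx": 0, "ry": 0, "rz": 0, "gripper": 0.25}]'

```text
time: 7.13
tcp_pos: [0.5248, -0.0541, 0.029]
ee_rot: [[0.002, 1.0, 0.0], [0.0, 0.0, -1.0], [-1.0, 0.002, -0.0]]
force: [-0.6, 0.5, -0.3]
opening: 0.748
```

Call:
send_rows --rows '[{"x": -20, "y": 0, "z": 0, "rx": 0, "ry": 0, "rz": 0, "gripper": 0.25}, {"x": -50, "y": 0, "z": 0, "rx": 0, "ry": 0, "rz": 0, "gripper": 0.25}, {"x": -85, "y": 0, "z": 0, "rx": 0, "ry": 0, "rz": 0, "gripper": 0.25}, {"x": -115, "y": 0, "z": 0, "rx": 0, "ry": 0, "rz": 0, "gripper": 0.25}, {"x": -115, "y": 0, "z": 80, "rx": 0, "ry": 0, "rz": 0, "gripper": 0.35}, {"x": -115, "y": 0, "z": 155, "rx": 0, "ry": 0, "rz": 0, "gripper": 0.4}, {"x": -115, "y": 0, "z": 155, "rx": 0, "ry": 0, "rz": 0, "gripper": 0.4}, {"x": -115, "y": 0, "z": 155, "rx": 0, "ry": 0, "rz": 0, "gripper": 0.4}]'

```text
time: 7.8
tcp_pos: [0.5248, -0.2121, 0.1447]
ee_rot: [[0.003, 1.0, -0.001], [-0.002, -0.001, -1.0], [-1.0, 0.003, 0.002]]
force: [0.3, -0.2, -0.1]
opening: 0.604
```

```bash
python3 -c "
from h import *
s=take('scene','s8');t=take('top','t8')
a=cv2.resize(s['frame'][200:260,235:310,::-1],(400,320),interpolation=cv2.INTER_CUBIC)
b=cv2.resize(t['frame'][200:260,252:327,::-1],(400,320),interpolation=cv2.INTER_CUBIC)
cv2.imwrite('pics/s8z.png',np.hstack([a,b]))
go((.5117,-.2098,.06),0)
"
```

```text
t 7.9 shift [ 84.4 -13.3  -4.1] rot [-0.31  0.13 -0.17] F [ 0.1 -0.5 -0. ]
```

View pics/s8z.png

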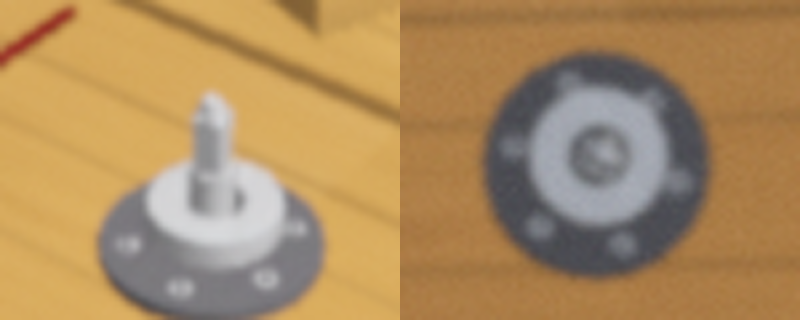

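View pics/s8.png

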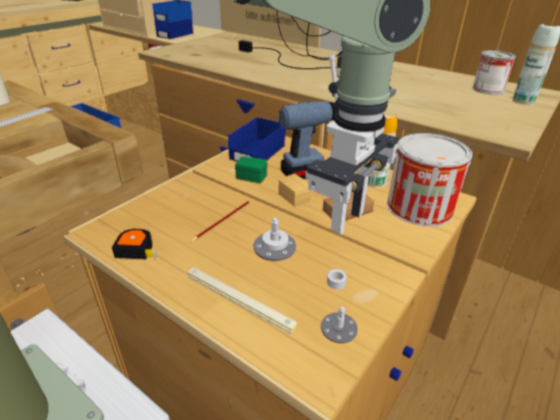

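Ring sits flat and concentric on the seat in both views, the spindle is standing, and the gripper is by the collar (337,279). Descending on the collar.

Call:
send_rows --rows '[{"x": 30, "y": -13, "z": -4, "rx": -0.3, "ry": 0, "rz": 0, "gripper": 0.4}, {"x": 65, "y": -13, "z": -4, "rx": -0.3, "ry": 0, "rz": 0, "gripper": 0.4}, {"x": 84, "y": -13, "z": -4, "rx": -0.3, "ry": 0, "rz": 0, "gripper": 0.4}, {"x": 84, "y": -13, "z": -4, "rx": -0.3, "ry": 0, "rz": 0, "gripper": 0.4}, {"x": 84, "y": -13, "z": -4, "rx": -0.3, "ry": 0, "rz": 0, "gripper": 0.4}]'

```text
time: 8.32
tcp_pos: [0.5108, -0.2036, 0.0589]
ee_rot: [[-0.001, 1.0, 0.006], [0.002, 0.006, -1.0], [-1.0, -0.001, -0.002]]
force: [0.3, 0.4, 0.7]
opening: 0.601
```

```bash
python3 -c "
from h import *
s=take('scene','s9')
cv2.imwrite('pics/s9z.png',cv2.resize(s['frame'][220:300,290:390,::-1],(750,600),interpolation=cv2.INTER_CUBIC))
go((.5117,-.2098,.02),0)
t=dict(np.load('pics/t8.npz'))
f=t['frame']; m=(cv2.cvtColor(f,cv2.COLOR_RGB2HSV)[...,1]<95).astype(np.uint8)
cs,_=cv2.findContours(m,cv2.RETR_EXTERNAL,cv2.CHAIN_APPROX_NONE)
for c in cs:
    if 500<cv2.contourArea(c)<2000:
        e=cv2.fitEllipse(c);print(e, onz(t,*e[0],.008))
"
```

```text
t 8.37 shift [40.6 -0.7  5.2] rot [ 0.34 -0.   -0.12] F [ 1.  -0.4  0.2]
((545.9752807617188, 319.4255676269531), (29.150442123413086, 104.27470397949219), 1.1302719116210938) [ 0.32850181 -0.57849025  0.008     ]
((288.4761657714844, 230.4713134765625), (41.19596862792969, 41.2923469543457), 63.53807067871094) [ 0.5244005  -0.05462107  0.008     ]
((534.4791870117188, 143.54087829589844), (41.33787155151367, 46.670265197753906), 153.36544799804688) [ 0.69738848 -0.58443501  0.008     ]
((305.35772705078125, 49.134193420410156), (33.2244987487793, 44.03992462158203), 14.144057273864746) [ 0.91890121 -0.10236031  0.008     ]
```

View pics/s9z.png

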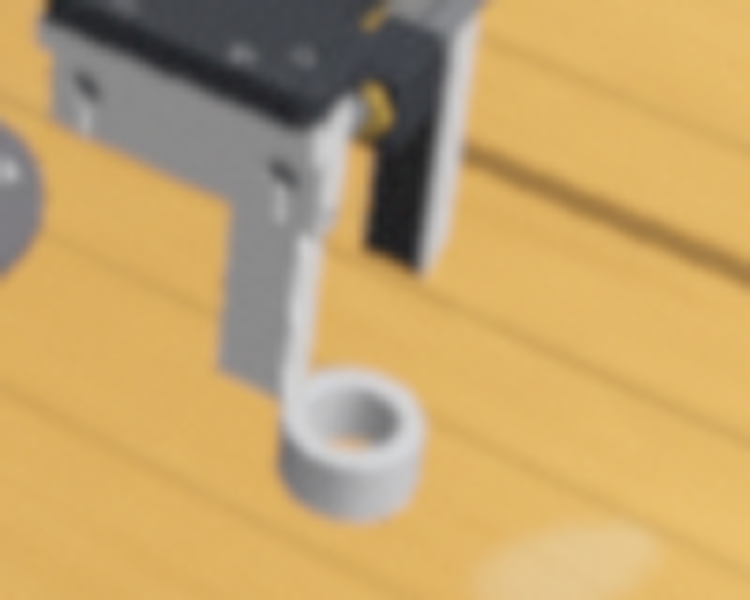

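Spindle unmoved. The collar at (352,440) in the zoom is right of the jaw line, so I need another 5 mm along tool z before descending.

Call:
send_rows --rows '[{"x": 0, "y": -0.7, "z": 5.5, "rx": 0.3, "ry": 0, "rz": 0, "gripper": 0.4}, {"x": 10, "y": -0.7, "z": 5.5, "rx": 0.3, "ry": 0, "rz": 0, "gripper": 0.4}, {"x": 22, "y": -0.7, "z": 5.5, "rx": 0.3, "ry": 0, "rz": 0, "gripper": 0.4}, {"x": 22, "y": -0.7, "z": 5.5, "rx": 0.3, "ry": 0, "rz": 0, "gripper": 0.4}, {"x": 22, "y": -0.7, "z": 5.5, "rx": 0.3, "ry": 0, "rz": 0, "gripper": 0.4}]'

```text
time: 8.78
tcp_pos: [0.5102, -0.2101, 0.037]
ee_rot: [[-0.0, 1.0, -0.0], [0.001, -0.0, -1.0], [-1.0, -0.0, -0.001]]
force: [-0.1, 0.4, 0.3]
opening: 0.6
```

```bash
python3 -c "
from h import *
s=take('scene','s10')
cv2.imwrite('pics/s10z.png',cv2.resize(s['frame'][220:300,290:390,::-1],(750,600),interpolation=cv2.INTER_CUBIC))
go((.5117,-.2098,.02),0)
"
```

```text
t 8.83 shift [17.5  1.  -0.5] rot [ 0.   -0.04 -0.04] F [ 0.7 -0.7  0.5]
```

View pics/s10z.png

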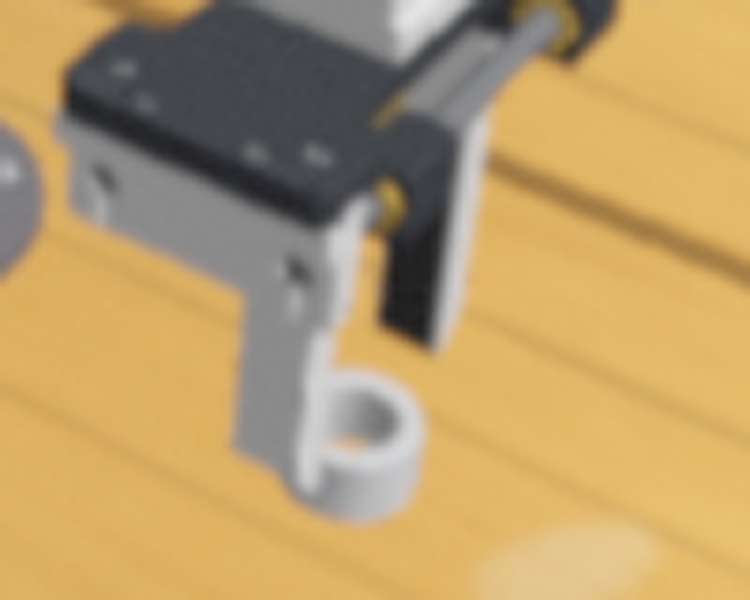

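Finger centre line is about (348,408) in the zoom against the collar top centre (355,415), within 2 mm. Descend and close.

Call:
send_rows --rows '[{"x": 9, "y": 1, "z": 0.5, "rx": 0, "ry": 0, "rz": 0, "gripper": 0.4}, {"x": 17, "y": 1, "z": 0.5, "rx": 0, "ry": 0, "rz": 0, "gripper": 0.4}, {"x": 17, "y": 1, "z": 0.5, "rx": 0, "ry": 0, "rz": 0, "gripper": 0.4}, {"x": 17, "y": 1, "z": 0.5, "rx": 0, "ry": 0, "rz": 0, "gripper": 0.5}, {"x": 17, "y": 1, "z": 0.5, "rx": 0, "ry": 0, "rz": 0, "gripper": 0.75}, {"x": 17, "y": 1, "z": 0.5, "rx": 0, "ry": 0, "rz": 0, "gripper": 0.75}, {"x": 17, "y": 1, "z": 0.5, "rx": 0, "ry": 0, "rz": 0, "gripper": 0.75}, {"x": 17, "y": 1, "z": 0.5, "rx": 0, "ry": 0, "rz": 0, "gripper": 0.75}]'

```text
time: 9.5
tcp_pos: [0.5123, -0.2112, 0.0213]
ee_rot: [[0.002, 1.0, 0.0], [-0.0, 0.0, -1.0], [-1.0, 0.002, 0.0]]
force: [1.1, 0.6, -0.7]
opening: 0.378
```

```bash
python3 -c "
from h import *
s=take('scene','s11')
cv2.imwrite('pics/s11z.png',cv2.resize(s['frame'][220:300,290:390,::-1],(750,600),interpolation=cv2.INTER_CUBIC))
go((.5117,-.2098,.02),0);print(bot.sense()['opening']*94,bot.sense()['tcp_pos'])
"
```

```text
t 9.55 shift [ 1.3 -0.7 -1.4] rot [ 0.    0.02 -0.12] F [ 0.1 -0.4 -0.3]
36.16355435610431 [ 0.51234956 -0.21121455  0.02128893]
```

View pics/s11z.png

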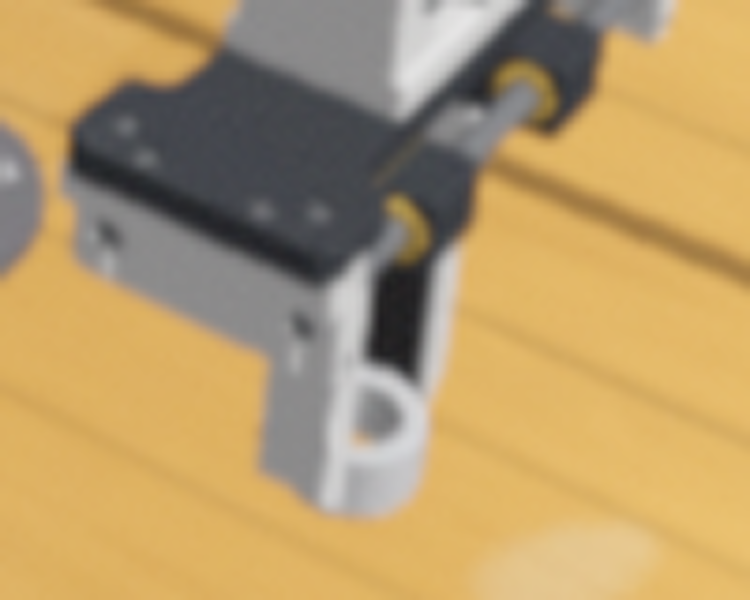

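Collar gripped (36.2 mm). Lifting and moving over the spindle.

Call:
send_rows --rows '[{"x": -20, "y": 0, "z": 0, "rx": 0, "ry": 0, "rz": 0, "gripper": 0.75}, {"x": -50, "y": 0, "z": 0, "rx": 0, "ry": 0, "rz": 0, "gripper": 0.75}, {"x": -85, "y": 0, "z": 0, "rx": 0, "ry": 0, "rz": 0, "gripper": 0.75}, {"x": -105, "y": 6, "z": -30, "rx": 0, "ry": 0, "rz": 0, "gripper": 0.75}, {"x": -105, "y": 12, "z": -70, "rx": 0, "ry": 0, "rz": 0, "gripper": 0.75}, {"x": -105, "y": 12, "z": -110, "rx": 0, "ry": 0, "rz": 0, "gripper": 0.75}, {"x": -105, "y": 12, "z": -145, "rx": 0, "ry": 0, "rz": 0, "gripper": 0.75}, {"x": -105, "y": 12, "z": -156, "rx": 0, "ry": 0, "rz": 0, "gripper": 0.75}]'

```text
time: 10.22
tcp_pos: [0.5232, -0.0507, 0.1262]
ee_rot: [[0.001, 1.0, 0.004], [0.002, 0.004, -1.0], [-1.0, 0.001, -0.002]]
force: [-0.1, -1.0, -1.1]
opening: 0.383
```

Call:
send_rows --rows '[{"x": 0, "y": 0, "z": 0, "rx": 0, "ry": 0, "rz": 0, "gripper": 0.75}, {"x": 0, "y": 0, "z": 0, "rx": 0, "ry": 0, "rz": 0, "gripper": 0.75}]'

```text
time: 10.38
tcp_pos: [0.5241, -0.0553, 0.1262]
ee_rot: [[0.002, 1.0, 0.002], [-0.001, 0.002, -1.0], [-1.0, 0.002, 0.001]]
force: [-0.7, -0.5, -0.8]
opening: 0.385
```

```bash
python3 -c "
from h import *
s=take('scene','s12')
cv2.imwrite('pics/s12z.png',cv2.resize(s['frame'][170:250,225:325,::-1],(750,600),interpolation=cv2.INTER_CUBIC))
go((.5246,-.0547,.099),0);print(bot.sense()['opening']*94,bot.sense()['tcp_pos'])
"
```

```text
t 10.43 shift [27.2  0.3 -1.4] rot [ 0.    0.06 -0.12] F [-0.2 -0.8 -0.4]
36.05763160100836 [ 0.5242145  -0.05610223  0.12617485]
```

View pics/s12z.png

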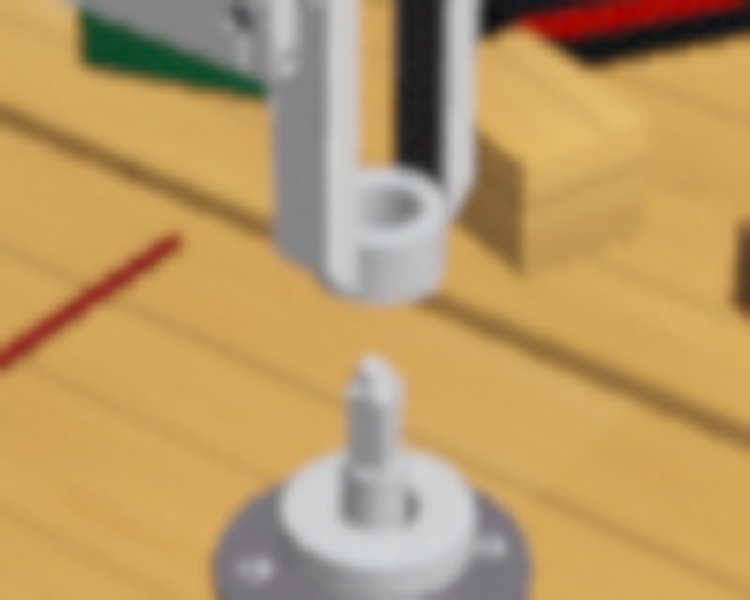

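Collar centre about 377, post tip 375 in the zoom, so aligned. Lower to just above the tip.

Call:
send_rows --rows '[{"x": 10, "y": 0, "z": -1, "rx": 0, "ry": 0, "rz": 0, "gripper": 0.75}, {"x": 20, "y": 0, "z": -1, "rx": 0, "ry": 0, "rz": 0, "gripper": 0.75}, {"x": 26, "y": 0, "z": -1, "rx": 0, "ry": 0, "rz": 0, "gripper": 0.75}, {"x": 26, "y": 0, "z": -1, "rx": 0, "ry": 0, "rz": 0, "gripper": 0.75}, {"x": 26, "y": 0, "z": -1, "rx": 0, "ry": 0, "rz": 0, "gripper": 0.75}]'

```text
time: 10.85
tcp_pos: [0.5231, -0.0545, 0.0988]
ee_rot: [[-0.001, 1.0, -0.001], [0.001, -0.001, -1.0], [-1.0, -0.001, -0.001]]
force: [-0.8, -0.4, -0.3]
opening: 0.382
```

```bash
python3 -c "
from h import *
s=take('scene','s13')
cv2.imwrite('pics/s13z.png',cv2.resize(s['frame'][170:250,225:325,::-1],(750,600),interpolation=cv2.INTER_CUBIC))
go((.5246,-.0547,.0473),0);print(bot.sense()['opening']*94,bot.sense()['tcp_pos'])
"
```

```text
t 10.9 shift [52.2  0.8  0.2] rot [-0.04 -0.02 -0.04] F [-0.   0.7 -0.4]
35.89437721432957 [ 0.52373094 -0.05450495  0.09948915]
```

View pics/s13z.png

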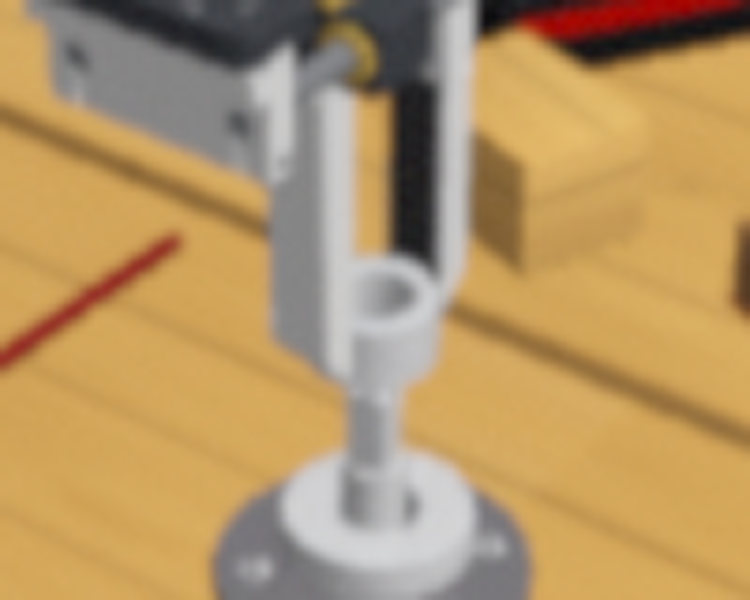

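Collar centre about 371 against post 375, roughly 1 mm off. I'll correct slightly and go on the tip.

Call:
send_rows --rows '[{"x": 5, "y": 0.8, "z": 0.4, "rx": 0, "ry": 0, "rz": 0, "gripper": 0.75}, {"x": 11, "y": 0.8, "z": 0.4, "rx": 0, "ry": 0, "rz": 0, "gripper": 0.75}, {"x": 17, "y": 0.8, "z": 0.4, "rx": 0, "ry": 0, "rz": 0, "gripper": 0.75}, {"x": 24, "y": 0.8, "z": 0.4, "rx": 0, "ry": 0, "rz": 0, "gripper": 0.75}, {"x": 24, "y": 0.8, "z": 0.4, "rx": 0, "ry": 0, "rz": 0, "gripper": 0.75}, {"x": 24, "y": 0.8, "z": 0.4, "rx": 0, "ry": 0, "rz": 0, "gripper": 0.75}]'

```text
time: 11.4
tcp_pos: [0.5242, -0.0542, 0.0752]
ee_rot: [[-0.0, 1.0, 0.0], [0.001, 0.0, -1.0], [-1.0, -0.0, -0.001]]
force: [0.9, 0.7, -0.7]
opening: 0.385
```

```bash
python3 -c "
from h import *
s=take('scene','s14')
cv2.imwrite('pics/s14z.png',cv2.resize(s['frame'][170:250,225:325,::-1],(750,600),interpolation=cv2.INTER_CUBIC))
go((.5246,-.0547,.0473),0);print(bot.sense()['opening']*94,bot.sense()['tcp_pos'])
"
```

```text
t 11.45 shift [28.5 -0.1  0.3] rot [ 0.01 -0.01 -0.06] F [ 1.3  0.7 -1.1]
36.186856494703314 [ 0.52465633 -0.05439207  0.07575932]
```

View pics/s14z.png

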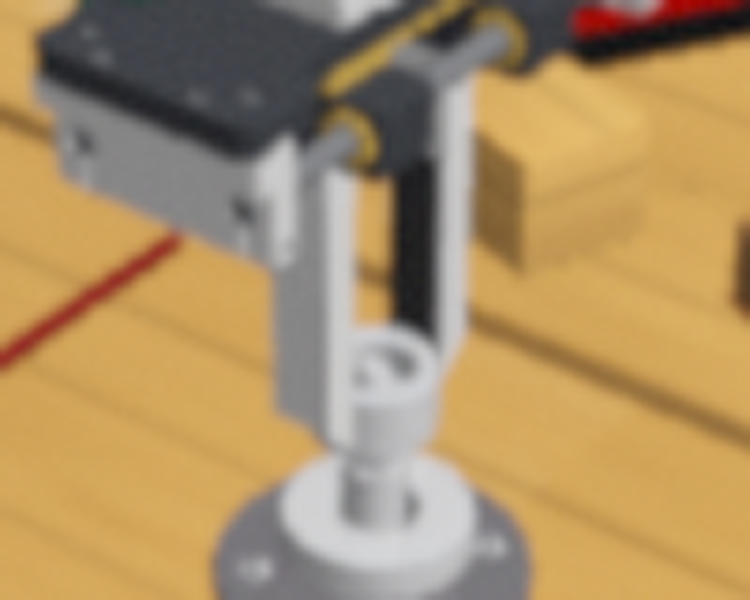

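Tip visible inside the bore at (378,368), no force. Down to about 2 mm above the ring.

Call:
send_rows --rows '[{"x": 6, "y": 0, "z": 0.2, "rx": 0, "ry": 0, "rz": 0, "gripper": 0.75}, {"x": 12, "y": 0, "z": 0.2, "rx": 0, "ry": 0, "rz": 0, "gripper": 0.75}, {"x": 18, "y": 0, "z": 0.2, "rx": 0, "ry": 0, "rz": 0, "gripper": 0.75}, {"x": 23, "y": 0, "z": 0.2, "rx": 0, "ry": 0, "rz": 0, "gripper": 0.75}, {"x": 26, "y": 0, "z": 0.2, "rx": 0, "ry": 0, "rz": 0, "gripper": 0.75}, {"x": 26, "y": 0, "z": 0.2, "rx": 0, "ry": 0, "rz": 0, "gripper": 0.75}]'

```text
time: 11.95
tcp_pos: [0.524, -0.0545, 0.0489]
ee_rot: [[-0.0, 1.0, 0.0], [0.001, 0.0, -1.0], [-1.0, -0.0, -0.001]]
force: [-0.7, 0.7, -0.4]
opening: 0.38
```

```bash
python3 -c "
from h import *
s=take('scene','s15')
cv2.imwrite('pics/s15z.png',cv2.resize(s['frame'][170:250,225:325,::-1],(750,600),interpolation=cv2.INTER_CUBIC))
go((.5246,-.0547,.0473),0);print(bot.sense()['opening']*94,bot.sense()['tcp_pos'])
"
```

```text
t 12.0 shift [2.2 0.2 0.1] rot [ 0.   -0.02 -0.03] F [ 0.5  1.  -0.5]
35.72439400684304 [ 0.52444555 -0.05457244  0.0494515 ]
```

View pics/s15z.png

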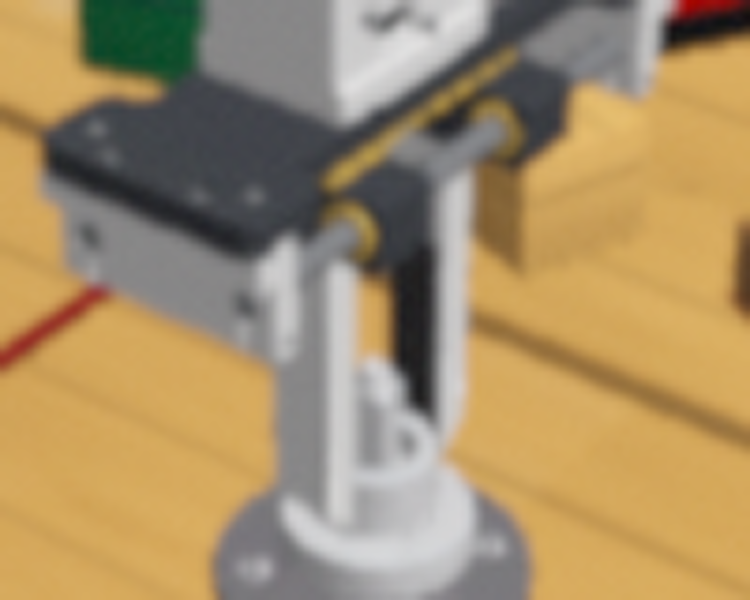

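Collar on the post, just above the ring. Final 2 mm.

Call:
send_rows --rows '[{"x": 1, "y": 0, "z": 0, "rx": 0, "ry": 0, "rz": 0, "gripper": 0.75}, {"x": 2, "y": 0, "z": 0, "rx": 0, "ry": 0, "rz": 0, "gripper": 0.75}, {"x": 2.3, "y": 0, "z": 0, "rx": 0, "ry": 0, "rz": 0, "gripper": 0.75}, {"x": 2.3, "y": 0, "z": 0, "rx": 0, "ry": 0, "rz": 0, "gripper": 0.75}]'

```text
time: 12.33
tcp_pos: [0.5251, -0.0547, 0.0479]
ee_rot: [[0.002, 1.0, 0.0], [-0.0, 0.0, -1.0], [-1.0, 0.002, 0.0]]
force: [-0.3, 0.3, -0.2]
opening: 0.383
```

Call:
send_rows --rows '[{"x": 0.7, "y": 0, "z": 0, "rx": 0, "ry": 0, "rz": 0, "gripper": 0.75}, {"x": 1, "y": 0, "z": 0, "rx": 0, "ry": 0, "rz": 0, "gripper": 0.75}, {"x": 1, "y": 0, "z": 0, "rx": 0, "ry": 0, "rz": 0, "gripper": 0.75}]'

```text
time: 12.58
tcp_pos: [0.5252, -0.0548, 0.0472]
ee_rot: [[0.002, 1.0, 0.0], [-0.0, 0.0, -1.0], [-1.0, 0.002, 0.0]]
force: [-2.0, -0.2, 0.8]
opening: 0.381
```

Call:
send_rows --rows '[{"x": 0.5, "y": 0, "z": 0, "rx": 0, "ry": 0, "rz": 0, "gripper": 0.75}, {"x": 0.8, "y": 0, "z": 0, "rx": 0, "ry": 0, "rz": 0, "gripper": 0.75}, {"x": 0.8, "y": 0, "z": 0, "rx": 0, "ry": 0, "rz": 0, "gripper": 0.75}]'

```text
time: 12.83
tcp_pos: [0.5252, -0.0548, 0.0471]
ee_rot: [[0.002, 1.0, 0.0], [-0.0, 0.0, -1.0], [-1.0, 0.002, 0.0]]
force: [-2.4, 0.0, 7.5]
opening: 0.382
```

Seated (7.5 N contact). Release, then back off upward.

Call:
send_rows --rows '[{"x": 0, "y": 0, "z": 0, "rx": 0, "ry": 0, "rz": 0, "gripper": 0.55}, {"x": 0, "y": 0, "z": 0, "rx": 0, "ry": 0, "rz": 0, "gripper": 0.5}, {"x": 0, "y": 0, "z": 0, "rx": 0, "ry": 0, "rz": 0, "gripper": 0.45}, {"x": 0, "y": 0, "z": 0, "rx": 0, "ry": 0, "rz": 0, "gripper": 0.45}, {"x": 0, "y": 0, "z": 0, "rx": 0, "ry": 0, "rz": 0, "gripper": 0.45}]'

```text
time: 13.25
tcp_pos: [0.5248, -0.0547, 0.0458]
ee_rot: [[0.002, 1.0, 0.0], [0.0, 0.0, -1.0], [-1.0, 0.002, -0.0]]
force: [-1.0, -0.2, 1.6]
opening: 0.549
```

Call:
send_rows --rows '[{"x": -20, "y": 0, "z": 0, "rx": 0, "ry": 0, "rz": 0, "gripper": 0.45}, {"x": -50, "y": 0, "z": 0, "rx": 0, "ry": 0, "rz": 0, "gripper": 0.45}, {"x": -80, "y": 0, "z": 0, "rx": 0, "ry": 0, "rz": 0, "gripper": 0.45}, {"x": -100, "y": 0, "z": 0, "rx": 0, "ry": 0, "rz": 0, "gripper": 0.45}, {"x": -100, "y": 0, "z": -40, "rx": 0, "ry": 0, "rz": 0, "gripper": 0.45}, {"x": -100, "y": 0, "z": -80, "rx": 0, "ry": 0, "rz": 0, "gripper": 0.45}, {"x": -100, "y": 0, "z": -120, "rx": 0, "ry": 0, "rz": 0, "gripper": 0.45}, {"x": -100, "y": 0, "z": -120, "rx": 0, "ry": 0, "rz": 0, "gripper": 0.45}]'

```text
time: 13.92
tcp_pos: [0.5241, 0.0713, 0.1461]
ee_rot: [[0.002, 1.0, 0.006], [0.003, 0.006, -1.0], [-1.0, 0.002, -0.003]]
force: [-0.4, -0.4, -1.0]
opening: 0.551
```

```bash
python3 -c "
from h import *
s=take('scene','s16');t=take('top','t16')
a=cv2.resize(s['frame'][205:265,245:305,::-1],(400,400),interpolation=cv2.INTER_CUBIC)
b=cv2.resize(t['frame'][205:255,264:314,::-1],(400,400),interpolation=cv2.INTER_CUBIC)
cv2.imwrite('pics/s16z.png',np.hstack([a,b]))
go((.5246,-.0547,.1),0)
"
```

```text
t 14.02 shift [ 45.9  -0.3 121.3] rot [ 0.21  0.02 -0.09] F [-1.3 -0.6 -0.2]
```

View pics/s16z.png

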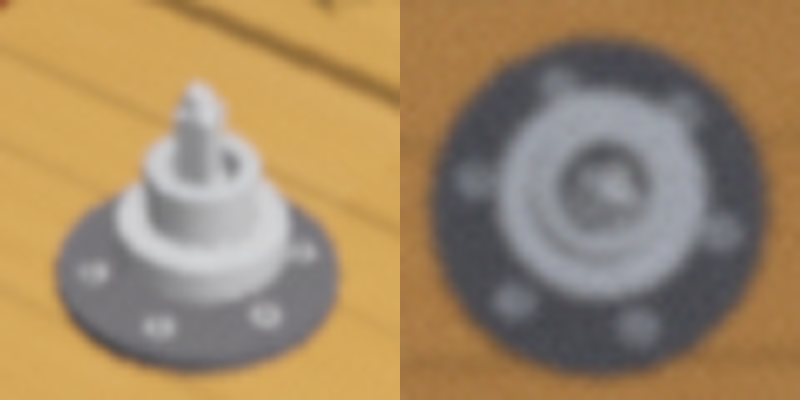

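Both views show the ring and collar flat, stacked and concentric. The hole pattern (11.7° in the top view) and the visible flats put the square's yaw at about 17°. Move above the post with the jaws turned to that yaw.

```bash
python3 -c "
from h import *
go((.5246,-.0546,.12),17)
"
```

```text
t 14.02 shift [ 25.9  -0.3 121.3] rot [-16.79   0.03  -0.08] F [-1.3 -0.6 -0.2]
```

Call:
send_rows --rows '[{"x": 0, "y": 0, "z": 40, "rx": -7, "ry": 0, "rz": 0, "gripper": 0.55}, {"x": 0, "y": 0, "z": 80, "rx": -14, "ry": 0, "rz": 0, "gripper": 0.55}, {"x": 10, "y": 0, "z": 121, "rx": -17, "ry": 0, "rz": 0, "gripper": 0.55}, {"x": 26, "y": 0, "z": 121, "rx": -17, "ry": 0, "rz": 0, "gripper": 0.55}, {"x": 26, "y": 0, "z": 121, "rx": -17, "ry": 0, "rz": 0, "gripper": 0.55}, {"x": 26, "y": 0, "z": 121, "rx": -17, "ry": 0, "rz": 0, "gripper": 0.55}]'

```text
time: 14.52
tcp_pos: [0.5234, -0.0569, 0.1189]
ee_rot: [[-0.001, 0.957, 0.289], [0.001, 0.289, -0.957], [-1.0, -0.001, -0.002]]
force: [-0.9, -0.0, 0.4]
opening: 0.446
```

```bash
python3 -c "
from h import *
s=take('scene','s17')
cv2.imwrite('pics/s17z.png',cv2.resize(s['frame'][170:250,225:325,::-1],(750,600),interpolation=cv2.INTER_CUBIC))
go((.5246,-.0546,.063),17);print(bot.sense()['tcp_pos'])
"
```

```text
t 14.57 shift [56.7  0.8 -1.3] rot [-0.1  -0.03 -0.03] F [ 0.1 -0.1  1.4]
[ 0.52423577 -0.05612973  0.11969384]
```

View pics/s17z.png

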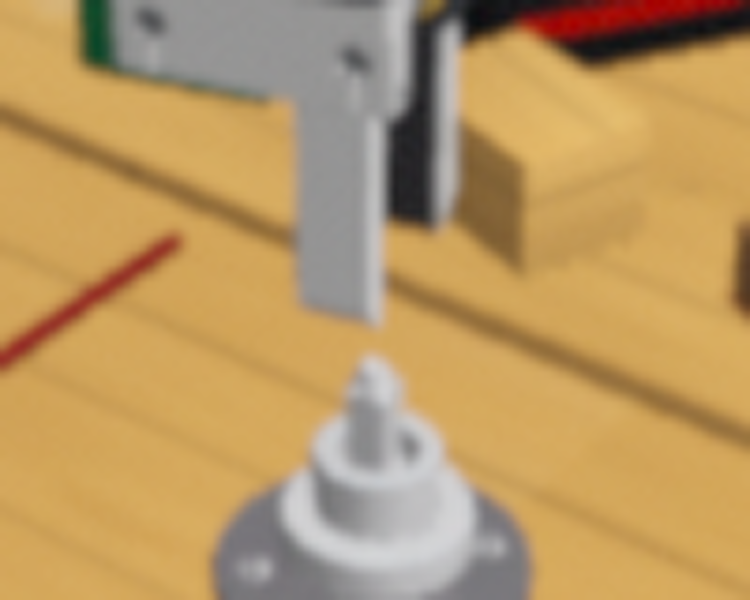

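Jaws straddle the post (finger midline about column 379, tip 375). Descend beside the squared end.

Call:
send_rows --rows '[{"x": 12, "y": 0.6, "z": -1.2, "rx": 0, "ry": 0, "rz": 0, "gripper": 0.55}, {"x": 26, "y": 0.6, "z": -1.2, "rx": 0, "ry": 0, "rz": 0, "gripper": 0.55}, {"x": 40, "y": 0.6, "z": -1.2, "rx": 0, "ry": 0, "rz": 0, "gripper": 0.55}, {"x": 50, "y": 0.6, "z": -1.2, "rx": 0, "ry": 0, "rz": 0, "gripper": 0.55}, {"x": 55, "y": 0.6, "z": -1.2, "rx": 0, "ry": 0, "rz": 0, "gripper": 0.55}, {"x": 55, "y": 0.6, "z": -1.2, "rx": 0, "ry": 0, "rz": 0, "gripper": 0.55}, {"x": 55, "y": 0.6, "z": -1.2, "rx": 0, "ry": 0, "rz": 0, "gripper": 0.55}]'

```text
time: 15.15
tcp_pos: [0.5253, -0.0539, 0.065]
ee_rot: [[0.002, 0.956, 0.293], [0.0, 0.293, -0.956], [-1.0, 0.002, 0.001]]
force: [0.4, 0.4, 0.2]
opening: 0.452
```

```bash
python3 -c "
from h import *
s=take('scene','s18')
cv2.imwrite('pics/s18z.png',cv2.resize(s['frame'][170:250,225:325,::-1],(750,600),interpolation=cv2.INTER_CUBIC))
go((.5246,-.0546,.063),17);print(bot.sense()['tcp_pos'])
"
```

```text
t 15.2 shift [ 2.5 -1.2  0.1] rot [ 0.03  0.06 -0.15] F [-0.7 -0.   0.1]
[ 0.52574362 -0.05418524  0.06553894]
```

View pics/s18z.png

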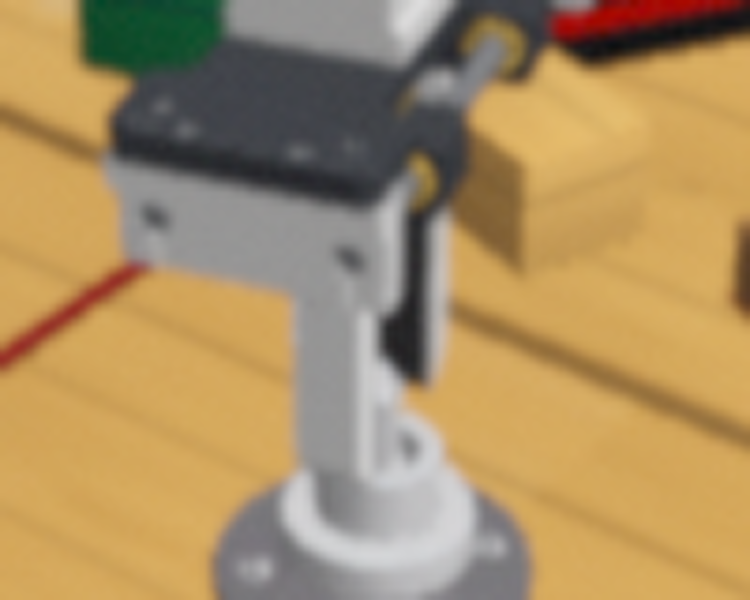

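Fingers straddle the squared end just above the collar. Settle the height and close.

Call:
send_rows --rows '[{"x": 2, "y": -0.8, "z": 0, "rx": 0, "ry": 0, "rz": 0, "gripper": 0.6}, {"x": 2, "y": -0.8, "z": 0, "rx": 0, "ry": 0, "rz": 0, "gripper": 0.7}, {"x": 2, "y": -0.8, "z": 0, "rx": 0, "ry": 0, "rz": 0, "gripper": 0.75}, {"x": 2, "y": -0.8, "z": 0, "rx": 0, "ry": 0, "rz": 0, "gripper": 0.8}, {"x": 2, "y": -0.8, "z": 0, "rx": 0, "ry": 0, "rz": 0, "gripper": 0.85}, {"x": 2, "y": -0.8, "z": 0, "rx": 0, "ry": 0, "rz": 0, "gripper": 0.9}, {"x": 2, "y": -0.8, "z": 0, "rx": 0, "ry": 0, "rz": 0, "gripper": 0.95}, {"x": 2, "y": -0.8, "z": 0, "rx": 0, "ry": 0, "rz": 0, "gripper": 0.95}]' --newtons 15

```text
time: 15.87
tcp_pos: [0.5233, -0.055, 0.0631]
ee_rot: [[-0.001, 0.956, 0.293], [-0.001, 0.293, -0.956], [-1.0, -0.001, 0.0]]
force: [-5.1, -2.2, 4.5]
opening: 0.128
```

Call:
send_rows --rows '[{"x": 0, "y": 0, "z": 0, "rx": 0, "ry": 0, "rz": 0, "gripper": 1}, {"x": 0, "y": 0, "z": 0, "rx": 0, "ry": 0, "rz": 0, "gripper": 1}, {"x": 0, "y": 0, "z": 0, "rx": 0, "ry": 0, "rz": 0, "gripper": 1}]' --newtons 45

```text
time: 16.12
tcp_pos: [0.5233, -0.055, 0.0631]
ee_rot: [[-0.001, 0.956, 0.293], [-0.001, 0.293, -0.956], [-1.0, -0.001, 0.0]]
force: [-5.4, -2.6, 4.5]
opening: 0.124
```

```bash
python3 -c "
from h import *
s=take('scene','s19')
cv2.imwrite('pics/s19z.png',cv2.resize(s['frame'][170:250,225:325,::-1],(750,600),interpolation=cv2.INTER_CUBIC))
go((.5246,-.0546,.063),17);b=bot.sense();print(b['tcp_pos'],b['opening']*94)
"
```

```text
t 16.17 shift [ 0.1  1.4 -0. ] rot [0.01 0.02 0.05] F [-5.6 -2.   5.2]
[ 0.52328711 -0.05503457  0.06310781] 11.518891749940883
```

View pics/s19z.png

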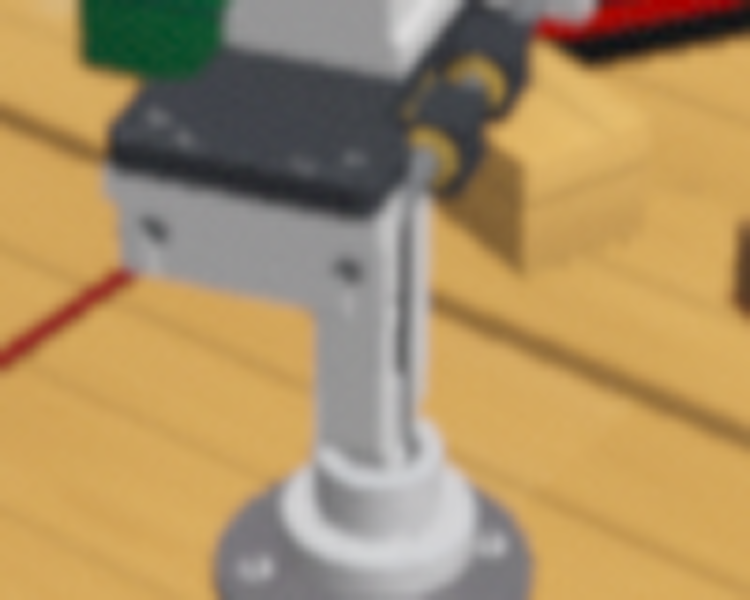

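Closed on the flats (11.5 mm). Lift straight up 120 mm, gently.

Call:
send_rows --rows '[{"x": -4, "y": 0, "z": 0, "rx": 0, "ry": 0, "rz": 0, "gripper": 1}, {"x": -10, "y": 0, "z": 0, "rx": 0, "ry": 0, "rz": 0, "gripper": 1}, {"x": -18, "y": 0, "z": 0, "rx": 0, "ry": 0, "rz": 0, "gripper": 1}, {"x": -27, "y": 0, "z": 0, "rx": 0, "ry": 0, "rz": 0, "gripper": 1}, {"x": -36, "y": 0, "z": 0, "rx": 0, "ry": 0, "rz": 0, "gripper": 1}, {"x": -45, "y": 0, "z": 0, "rx": 0, "ry": 0, "rz": 0, "gripper": 1}, {"x": -54, "y": 0, "z": 0, "rx": 0, "ry": 0, "rz": 0, "gripper": 1}, {"x": -60, "y": 0, "z": 0, "rx": 0, "ry": 0, "rz": 0, "gripper": 1}]'

```text
time: 16.83
tcp_pos: [0.5251, -0.0548, 0.1248]
ee_rot: [[0.004, 0.956, 0.293], [-0.001, 0.293, -0.956], [-1.0, 0.004, 0.002]]
force: [0.3, -0.3, -5.4]
opening: 0.123
```

Call:
send_rows --rows '[{"x": -9, "y": 0, "z": 0, "rx": 0, "ry": 0, "rz": 0, "gripper": 1}, {"x": -18, "y": 0, "z": 0, "rx": 0, "ry": 0, "rz": 0, "gripper": 1}, {"x": -27, "y": 0, "z": 0, "rx": 0, "ry": 0, "rz": 0, "gripper": 1}, {"x": -36, "y": 0, "z": 0, "rx": 0, "ry": 0, "rz": 0, "gripper": 1}, {"x": -45, "y": 0, "z": 0, "rx": 0, "ry": 0, "rz": 0, "gripper": 1}, {"x": -53, "y": 0, "z": 0, "rx": 0, "ry": 0, "rz": 0, "gripper": 1}, {"x": -58, "y": 0, "z": 0, "rx": 0, "ry": 0, "rz": 0, "gripper": 1}, {"x": -60, "y": 0, "z": 0, "rx": 0, "ry": 0, "rz": 0, "gripper": 1}]'

```text
time: 17.5
tcp_pos: [0.5249, -0.0548, 0.1843]
ee_rot: [[0.004, 0.956, 0.292], [-0.001, 0.292, -0.956], [-1.0, 0.003, 0.002]]
force: [0.7, -0.4, -5.6]
opening: 0.123
```

```bash
python3 -c "
from h import *
s=take('scene','s20');take('top','t20')
b=bot.sense();print(b['time'],b['tcp_pos'],b['opening']*94,b['force'],b['ee_rot'][:,0],b['qvel'])
"
```

```text
17.6 [ 0.52437264 -0.05468658  0.18341644] 11.639075840153286 [ 0.19047824  0.20207064 -6.52512609] [ 2.44110286e-03 -2.22907796e-04 -9.99996996e-01] [-0.00271886  0.01248879  0.01448124 -0.00020814 -0.00377592  0.00073181]
```

View pics/s20.png

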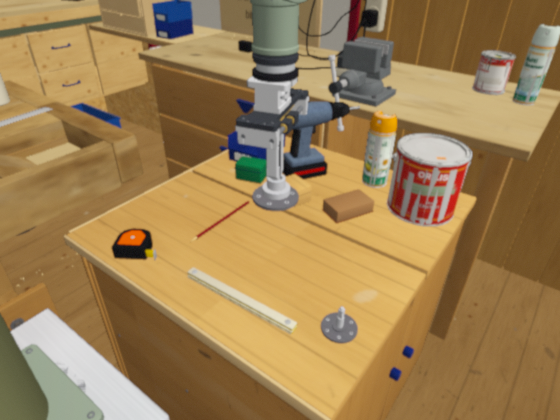

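The loaded spindle hangs upright at (275,197), the ring and collar still stacked, the bystanders unmoved. Now hold.

Call:
send_rows --rows '[{"x": 0, "y": 0, "z": 0, "rx": 0, "ry": 0, "rz": 0, "gripper": 1}, {"x": 0, "y": 0, "z": 0, "rx": 0, "ry": 0, "rz": 0, "gripper": 1}, {"x": 0, "y": 0, "z": 0, "rx": 0, "ry": 0, "rz": 0, "gripper": 1}, {"x": 0, "y": 0, "z": 0, "rx": 0, "ry": 0, "rz": 0, "gripper": 1}, {"x": 0, "y": 0, "z": 0, "rx": 0, "ry": 0, "rz": 0, "gripper": 1}, {"x": 0, "y": 0, "z": 0, "rx": 0, "ry": 0, "rz": 0, "gripper": 1}, {"x": 0, "y": 0, "z": 0, "rx": 0, "ry": 0, "rz": 0, "gripper": 1}, {"x": 0, "y": 0, "z": 0, "rx": 0, "ry": 0, "rz": 0, "gripper": 1}]'

```text
time: 18.27
tcp_pos: [0.5242, -0.0546, 0.183]
ee_rot: [[0.002, 0.956, 0.292], [0.0, 0.292, -0.956], [-1.0, 0.002, 0.0]]
force: [0.0, 0.7, -5.9]
opening: 0.117
```

Call:
send_rows --rows '[{"x": 0, "y": 0, "z": 0, "rx": 0, "ry": 0, "rz": 0, "gripper": 1}, {"x": 0, "y": 0, "z": 0, "rx": 0, "ry": 0, "rz": 0, "gripper": 1}, {"x": 0, "y": 0, "z": 0, "rx": 0, "ry": 0, "rz": 0, "gripper": 1}, {"x": 0, "y": 0, "z": 0, "rx": 0, "ry": 0, "rz": 0, "gripper": 1}, {"x": 0, "y": 0, "z": 0, "rx": 0, "ry": 0, "rz": 0, "gripper": 1}, {"x": 0, "y": 0, "z": 0, "rx": 0, "ry": 0, "rz": 0, "gripper": 1}, {"x": 0, "y": 0, "z": 0, "rx": 0, "ry": 0, "rz": 0, "gripper": 1}, {"x": 0, "y": 0, "z": 0, "rx": 0, "ry": 0, "rz": 0, "gripper": 1}]'

```text
time: 18.93
tcp_pos: [0.5242, -0.0546, 0.183]
ee_rot: [[0.002, 0.956, 0.292], [0.0, 0.292, -0.956], [-1.0, 0.002, 0.001]]
force: [-0.2, -0.5, -5.3]
opening: 0.122
```

Call:
send_rows --rows '[{"x": 0, "y": 0, "z": 0, "rx": 0, "ry": 0, "rz": 0, "gripper": 1}, {"x": 0, "y": 0, "z": 0, "rx": 0, "ry": 0, "rz": 0, "gripper": 1}, {"x": 0, "y": 0, "z": 0, "rx": 0, "ry": 0, "rz": 0, "gripper": 1}, {"x": 0, "y": 0, "z": 0, "rx": 0, "ry": 0, "rz": 0, "gripper": 1}, {"x": 0, "y": 0, "z": 0, "rx": 0, "ry": 0, "rz": 0, "gripper": 1}, {"x": 0, "y": 0, "z": 0, "rx": 0, "ry": 0, "rz": 0, "gripper": 1}, {"x": 0, "y": 0, "z": 0, "rx": 0, "ry": 0, "rz": 0, "gripper": 1}, {"x": 0, "y": 0, "z": 0, "rx": 0, "ry": 0, "rz": 0, "gripper": 1}]'

```text
time: 19.6
tcp_pos: [0.5242, -0.0546, 0.183]
ee_rot: [[0.002, 0.956, 0.292], [-0.0, 0.292, -0.956], [-1.0, 0.002, 0.001]]
force: [0.2, 0.4, -6.0]
opening: 0.122
```

Call:
send_rows --rows '[{"x": 0, "y": 0, "z": 0, "rx": 0, "ry": 0, "rz": 0, "gripper": 1}, {"x": 0, "y": 0, "z": 0, "rx": 0, "ry": 0, "rz": 0, "gripper": 1}, {"x": 0, "y": 0, "z": 0, "rx": 0, "ry": 0, "rz": 0, "gripper": 1}, {"x": 0, "y": 0, "z": 0, "rx": 0, "ry": 0, "rz": 0, "gripper": 1}, {"x": 0, "y": 0, "z": 0, "rx": 0, "ry": 0, "rz": 0, "gripper": 1}, {"x": 0, "y": 0, "z": 0, "rx": 0, "ry": 0, "rz": 0, "gripper": 1}, {"x": 0, "y": 0, "z": 0, "rx": 0, "ry": 0, "rz": 0, "gripper": 1}, {"x": 0, "y": 0, "z": 0, "rx": 0, "ry": 0, "rz": 0, "gripper": 1}]'

```text
time: 20.27
tcp_pos: [0.5242, -0.0546, 0.183]
ee_rot: [[0.002, 0.956, 0.292], [0.0, 0.292, -0.956], [-1.0, 0.002, 0.001]]
force: [0.6, -0.1, -6.0]
opening: 0.125
```

Call:
send_rows --rows '[{"x": 0, "y": 0, "z": 0, "rx": 0, "ry": 0, "rz": 0, "gripper": 1}, {"x": 0, "y": 0, "z": 0, "rx": 0, "ry": 0, "rz": 0, "gripper": 1}, {"x": 0, "y": 0, "z": 0, "rx": 0, "ry": 0, "rz": 0, "gripper": 1}, {"x": 0, "y": 0, "z": 0, "rx": 0, "ry": 0, "rz": 0, "gripper": 1}, {"x": 0, "y": 0, "z": 0, "rx": 0, "ry": 0, "rz": 0, "gripper": 1}, {"x": 0, "y": 0, "z": 0, "rx": 0, "ry": 0, "rz": 0, "gripper": 1}, {"x": 0, "y": 0, "z": 0, "rx": 0, "ry": 0, "rz": 0, "gripper": 1}, {"x": 0, "y": 0, "z": 0, "rx": 0, "ry": 0, "rz": 0, "gripper": 1}]'

```text
time: 20.93
tcp_pos: [0.5241, -0.0546, 0.183]
ee_rot: [[0.002, 0.956, 0.292], [0.0, 0.292, -0.956], [-1.0, 0.002, 0.0]]
force: [-0.9, -0.1, -5.6]
opening: 0.124
```

```bash
python3 -c "
from h import *
s=take('scene','s21')
cv2.imwrite('pics/s21z.png',cv2.resize(s['frame'][130:220,220:340,::-1],(800,600),interpolation=cv2.INTER_CUBIC))
b=bot.sense();print(b['time'],b['tcp_pos'],b['opening']*94,b['force'],abs(b['qvel']).max())
"
```

```text
20.9833 [ 0.52414341 -0.05459401  0.18299391] 11.784664691646446 [-0.39122121  0.0850624  -6.57140009] 0.0011936204447132105
```

View pics/s21z.png

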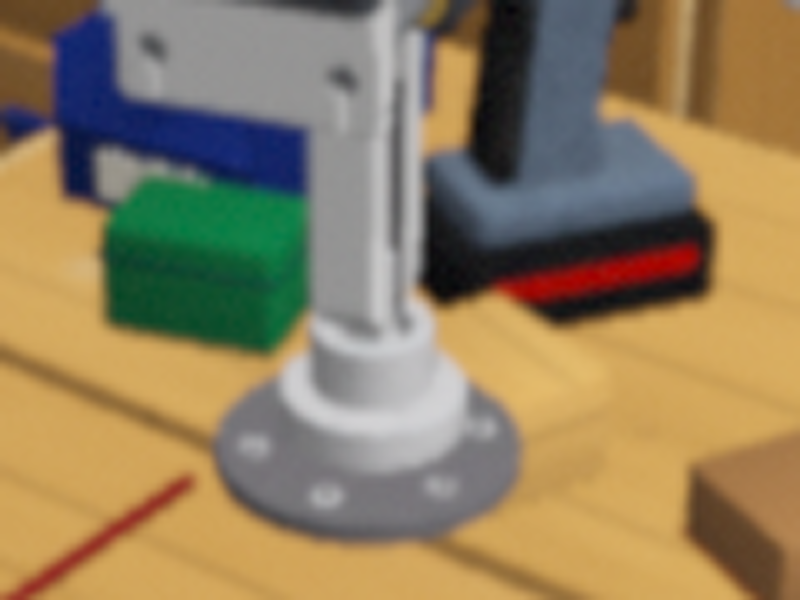

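The spindle (disc centre (367,450) in the zoom) is level and still, with the ring and collar home. Handing in.

```bash
python3 -c "
from h import *
print(hand_in())"
```

```text
the job is handed in; nothing more can be done
None
```

I loaded the spindle stand, lifted it and handed the job in at about 21 s. The hand-in reported no verdict.

- **Loading:** I lowered the wide ring onto the seat (about 5 N of contact), then the tall collar onto it (about 7.5 N). I released each one there, and the camera views after each release showed it flat and concentric on the post.
- **Lift and hold:** I gripped the squared end across its flats at 45 N (11.5–11.8 mm read for the 12 mm end). I raised it 120 mm and held it for over 3 s. The tool pose was steady to 0.1 mm, the load was about 6 N with no sign of slip, and the ring and collar still looked home.
- **Bystanders:** the other things on the cabinet looked unmoved in the pictures; I did not measure their positions.
- **Disagreement:** the scene camera's calibration sat about 1.5 px (2–3 mm) off from the top camera. I took positions from the top camera and used the scene camera only to compare each part with the post.

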